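Sort clay finds by shape and slide the cleaning pan to the fume extractor

ROBOT

A 6-joint arm with a two-finger parallel gripper is mounted at the origin on the work surface. World frame = base frame: x ahead of the robot, y to its left, z up, the work surface at z = 0. Lengths are in m, angles in degrees, forces in N, time in s.
With the tool pointing down it reaches from about 0.4 to 0.825 m from the base axis. Payload 7 kg.
Tool frame: the origin (TCP) lies midway between the tips of the shut fingers; the grasp point (between the pads) lies 19 mm behind it; z points along the fingers, y is the line along which they close (so a half turn about z gives the same grasp; the last joint's range is limited). The gripper opens to 88 mm and grips with 3 to 60 N. Pads are 19 mm wide; open, the fingers measure 130 mm over their backs; the gripper's body (78 mm by 193 mm) begins 47 mm behind the grasp point.
Start: joints at [-59.009, 20.546, 0.682, 0, -70.136, -16.507], TCP at [0.169, -0.654, 0.227] pointing down, gripper open.
Joint ranges: [-176.03, 176.03], [-82.01, 121.73], [-58.28, 71.71], [-173.87, 95.51], [-174.79, -0.11], [-173.66, 173.66]. Speed limits (degrees/s): [136.94, 136.94, 172.46, 180, 180, 180].

INTERFACE

Orientations are given as [roll, pitch, yaw] about the fixed x, y, z axes, in that order (R = Rz(yaw) Ry(pitch) Rx(roll)).
In Python, from plant import get_state, optics, order gives the robot as it stands. The module is installed in compiled form; this text tells all that it offers.
- The arm moves only by the tool send_rows, never from a script. Its argument "moves" is a list of rows, each an object with "slide": the shift along the tool's x, y, z as a fraction of full scale, a list of three; "turn": the turn about the tool's z as a fraction of full scale; "gripper": the opening, from 0 (shut) to 1 (fully open). A call has exactly 5 rows; each row is the pose to reach, as a shift and turn from the pose commanded when the call began, along the tool's axes at that moment; what a row does not reach only later rows make up. Full scale, the value 1, is 150 mm for a shift and 90 degrees for a turn. A row lasts 1/12 s, in which the tool goes at most 41.7 mm and 7.16 degrees, less where a joint would pass 70% of its speed; a pose out of reach is approached as far as the arm can. A call with a number of a shift or a turn outside -1 to 1 is refused whole. A call with a gripper value outside its range is refused whole. The fingers move at their own pace and stop on an object; "newtons" is the grip in N (left out, the last holds). Time passes only in rows, so rows that repeat a pose let the fingers close, or fill a call up. It gives the time, the measured TCP pose, the force, the opening and the grip force at its end, in the units of the state.
- get_state(): the state, without advancing time (a new reading comes with each control period).
- optics.capture(name): name is "side" or "top"; returns a dict with "img" (480x640x3 uint8, red, green, blue), "intrinsics" (3x3 intrinsics, pixels), "origin" and "attitude" of the camera in the world. Camera axes: x right, y down, z forward; pixel columns grow to the right and rows downward; lengths in m; the calibration is good to about 2 mm. A picture is of the moment at which its call begins. There is no depth.
- order.close_job(): hands the job in; it is judged then, once.
Trained networks look in the newest picture that a camera, given by its name, has taken for a name from the list of things; names that differ only in an ending like _2 or _b are one class to them, and where a whole thing is asked for, a point or a joint stands for the part that bears it (a point fixed in the world has none). Each returns a list of dicts, best first, with "p" (0 to 1); they miss things now and then, are a little off and sometimes report something else, mostly with a low value. They report only what shows in the picture. A call takes as long as a camera call. They do not tell look-alikes from the thing itself.
- optics.look_for(camera, name): "location" ([x, y, z] in m, in world coordinates, good to about 4 mm: the middle of the surface that is visible of it).
The state is a dict: "time_s": time; "joints": joint angles; "qd": joint speeds; "joint_torque": joint torques, N m; "tcp_pos": TCP position; "eef_rot": TCP orientation; "contact_force": force on the tool from outside, world axes, zero at the start; "moment": the same for the moment, N m; "gripper_width": finger opening in m; "gripper_force": force on a finger pad.
Only numpy, scipy, OpenCV 4.12 (cv2) and the standard library are available. Lean on these libraries where they do the work, as an engineer would, in place of code of your own. Each camera call takes 0.05 s, during which the arm holds its last target. There are 200 camera calls.

TASK

Sort the finds on the conservation bench: lay the two curved jar handles flat and side by side (not on one another) in the plywood tray, and stand the round jar foot in the middle of the steel pan. The clay is brittle and the tray's sprung floor board may be set at any depth, so feel for the floor and set each piece down gently, without dropping it or pressing hard. Once the foot stands in the pan, slide the pan along the bench without lifting or tipping it, until it sits centred on the black crossed ring in front of the fume extractor, foot still upright, and leave everything else where it is.

Things in the scene. Friction and masses are not known exactly. Their poses are not given: they have to be found in the camera images.
- handle_a: Curved strap handle of a jar, plain fired clay, 106 mm long, lying flat, 26 mm thick (z). Origin: underside, centre of its straight middle part, which runs 64 mm along its x and is 20 mm wide (y): grasp it there, closing along y. Both ends bend towards +y, reaching y = +38 mm. Mass about 0.2 kg
- handle_b: A second handle exactly like handle_a
- foot: Round foot (base knob) of a jar, plain fired clay, 66 mm high, standing upright. Origin: centre of its underside, z up its axis. Base 66 mm across, neck 42 mm across from 24 to 60 mm height (grasp there). Mass about 0.22 kg
- tray: Open plywood tray, fixed, outside 190 (x) x 240 (y) x 85 mm high, walls 8 mm. Origin: centre of its underside. Its level grey floor board fills the inside; its top is fixed at any height from 22 to 70 mm above the tray's underside, not measured and different each time. The board is sprung to cushion the finds: it sinks 0.3 mm per newton, up to 4 mm
- pan: Round steel pan, loose, 170 mm across outside, 58 mm high, walls 4 mm, floor 5 mm thick; about 0.6 kg. Origin: centre of its underside. A black bar handle sticks out along its -x, 82 to 156 mm from the axis. It starts on the plain grey ring
- pan_handle (a point): Point to grasp on the pan's handle: centre of the bar, 112 mm from the pan's axis, 46 mm above the bench. The bar is 16 mm wide (across, pan's y) and 16 mm high, and runs along the pan's x
- extractor_mark (a point): Centre of the black ring with a cross (about 200 mm across) painted flat on the bench in front of the fume extractor. The extractor's white funnel and base stand 165 mm and more beyond it, along +x
- brush: Paint brush, 200 mm, lying on the bench near the robot; leave alone. Origin: underside centre
- tape: Roll of tape, 90 mm across, 24 mm high; leave alone. Origin: underside centre
- bowl: Blue bowl, 124 mm across, 65 mm high; leave alone. Origin: underside centre
- jar: Small jar, 60 mm across, 90 mm high, at the far side; leave alone. Origin: underside centre
- bottle: White bottle, 60 mm across, 150 mm high, at the far side; leave alone. Origin: underside centre
- sherd: Flat clay sherd, about 100 x 60 mm, 12 mm thick, near the robot; not to be sorted, leave alone. Origin: underside centre
- carton: Cardboard carton 120 x 150 x 60 mm at the far side; leave alone. Origin: underside centre
Things that resemble listed ones, but are neither listed nor needed, are in the scene too. Leave any purple look-alike of the handle_b alone.

How it is judged (in metres and radians):
On the way, in this order (a step that is already met when the one before it is completed fails the run):
1. the foot stands in the pan while the pan is still within 40 mm of where it started (horizontal distance between foot and pan below 0.045 m and z of foot in the frame of pan below 0.012 m and angle between foot's own z axis and vertical below 0.2 rad and distance of pan from where it was at the start of the episode below 0.04 m), for 0.2 s.
2. the pan stands centred on the extractor's mark with the foot upright in it (horizontal distance between foot and pan below 0.045 m and z of foot in the frame of pan below 0.012 m and angle between foot's own z axis and vertical below 0.2 rad and horizontal distance between pan and extractor_mark below 0.02 m), for 0.2 s.
At the end, for the whole second after the job is handed in: Both handles rest flat (0.15 rad) within the tray's walls, neither on the other (heights within 12 mm); the foot stands upright (0.2 rad) in the pan within 45 mm of its axis; the pan stands on the bench within 20 mm of the extractor's mark; all at rest (all of step 2 and x of handle_a in the frame of tray between -0.08 and 0.08 m and y of handle_a in the frame of tray between -0.105 and 0.105 m and z of handle_a in the frame of tray between 0.012 and 0.08 m and angle between each of handle_a, handle_b's own z axis and vertical below 0.15 rad and linear speed of each of handle_a, handle_b, pan, foot below 0.02 m/s and x of handle_b in the frame of tray between -0.08 and 0.08 m and y of handle_b in the frame of tray between -0.105 and 0.105 m and z of handle_b in the frame of tray between 0.012 and 0.08 m and z of handle_a in the frame of handle_b between -0.012 and 0.012 m and height (world z) of pan below 0.005 m and angle between pan's own z axis and vertical below 0.05 rad); the robot touches nothing.
It fails at once if a piece is pressed hard: more than 40 N against the tray or its floor, or 80 N against the pan (contact force between any of handle_a, handle_b, foot and tray above 40 N or contact force between any of handle_a, handle_b, foot and pan above 80 N).
It fails at once if a piece is dropped: out of the fingers, it falls at over 0.3 m/s (some 5 mm) inside the tray or pan ((x of handle_a in the frame of tray between -0.08 and 0.08 m and y of handle_a in the frame of tray between -0.105 and 0.105 m and z of handle_a in the frame of tray below 0.08 m and linear speed of handle_a above 0.3 m/s and contact force between handle_a and the fingers below 0.5 N) or (x of handle_b in the frame of tray between -0.08 and 0.08 m and y of handle_b in the frame of tray between -0.105 and 0.105 m and z of handle_b in the frame of tray below 0.08 m and linear speed of handle_b above 0.3 m/s and contact force between handle_b and the fingers below 0.5 N) or (x of foot in the frame of tray between -0.08 and 0.08 m and y of foot in the frame of tray between -0.105 and 0.105 m and z of foot in the frame of tray below 0.08 m and linear speed of foot above 0.3 m/s and contact force between foot and the fingers below 0.5 N) or (x of handle_a in the frame of pan between -0.07 and 0.07 m and y of handle_a in the frame of pan between -0.07 and 0.07 m and z of handle_a in the frame of pan below 0.05 m and linear speed of handle_a above 0.3 m/s and contact force between handle_a and the fingers below 0.5 N) or (x of handle_b in the frame of pan between -0.07 and 0.07 m and y of handle_b in the frame of pan between -0.07 and 0.07 m and z of handle_b in the frame of pan below 0.05 m and linear speed of handle_b above 0.3 m/s and contact force between handle_b and the fingers below 0.5 N) or (x of foot in the frame of pan between -0.07 and 0.07 m and y of foot in the frame of pan between -0.07 and 0.07 m and z of foot in the frame of pan below 0.05 m and linear speed of foot above 0.3 m/s and contact force between foot and the fingers below 0.5 N)).
It fails at once if the pan is lifted (over 6 mm) or tipped (over 0.1 rad) (height (world z) of pan above 0.006 m or angle between pan's own z axis and vertical above 0.1 rad).
It fails at once if something else on the bench is shifted by more than 30 mm (distance of any of brush, tape, bowl, jar, bottle, sherd, carton from where it was at the start of the episode above 0.03 m).
It also fails if it takes over 72 s, if anything falls off the work surface, if the arm or the gripper's body presses on something with over 40 N, if the wrist force passes 120 N, or if a joint passes its speed limit or range.

## Working session

There is one attempt and no reset: what is moved stays moved. The work goes in short steps, Python scripts to look and compute and a tool call to move; the robot and the scene stay as the last step left them, time stands still between calls to the robot, and variables do not carry over. Pictures are saved under pics/ and viewed, at most 10 in all, crops included, and the job is handed in when it is done.

Besides the shell and the picture viewer there is one more tool, called after "Emit:" in YAML: its name, and indented under it one key for each argument. send_rows: Moves the arm, as the interface text tells. Shift numbers are shares of 150 mm and turn numbers shares of 90 degrees, none past 1 either way. Its arguments: {"type":"object","properties":{"moves":{"type":"array"},"newtons":{"type":"number"}},"required":["moves"]}

```bash
mkdir -p pics; cat > h.py <<'E'
import numpy as np, cv2
from plant import get_state, optics, order
def cap(n,f=None):
    c=optics.capture(n)
    if f: cv2.imwrite('pics/'+f,cv2.cvtColor(c['img'],cv2.COLOR_RGB2BGR))
    return c
def R(c):
    from scipy.spatial.transform import Rotation as Ro
    a=np.array(c['attitude'],float)
    if a.shape==(3,3): return a
    if a.size==4: return Ro.from_quat(a).as_matrix()
    return Ro.from_euler('xyz',a,degrees=True).as_matrix()
def px2w(c,u,v,z):
    d=R(c)@np.linalg.inv(np.array(c['intrinsics']))@np.array([u,v,1.]); o=np.array(c['origin'])
    return o+d*(z-o[2])/d[2]
def w2px(c,p):
    q=np.array(c['intrinsics'])@R(c).T@(np.array(p)-np.array(c['origin'])); return q[:2]/q[2]
E
python3 - <<'E'
from h import *
np.set_printoptions(precision=4,suppress=True)
for n in ['top','side']:
    c=cap(n,n+'0.png'); print(n,c['intrinsics'],c['origin'],c['attitude'])
    for t in ['handle_a','foot','tray','pan','pan_handle','extractor_mark','brush','tape','bowl','sherd']:
        print(t,[(np.round(d['location'],3).tolist(),round(d['p'],2)) for d in optics.look_for(n,t)][:4])
print(get_state())
E
```

```text
top [[449.3291   0.     322.3387]
 [  0.     449.3291 238.234 ]
 [  0.       0.       1.    ]] [ 0.3401 -0.0133  1.0086] [-168.8373    1.0667  -88.7117]
handle_a [([0.684, -0.056, 0.03], 0.84), ([0.566, -0.068, 0.024], 0.75), ([0.318, -0.386, 0.027], 0.59)]
foot [([0.452, -0.078, 0.03], 0.79)]
tray [([0.517, -0.331, 0.051], 0.61)]
pan [([0.597, 0.137, 0.004], 0.71)]
pan_handle [([0.588, 0.137, 0.009], 0.88)]
extractor_mark [([0.854, 0.361, 0.148], 0.55)]
brush [([0.366, -0.021, 0.02], 0.81)]
tape [([0.316, 0.211, 0.021], 0.56)]
bowl [([0.289, 0.331, 0.025], 0.72)]
sherd [([0.339, -0.217, 0.009], 0.81)]
side [[520.7801   0.     320.3306]
 [  0.     520.7801 234.867 ]
 [  0.       0.       1.    ]] [0.2315 0.9611 0.7357] [-124.0861   -0.4493 -160.8646]
handle_a [([0.569, -0.066, 0.026], 0.96), ([0.687, -0.057, 0.025], 0.8), ([0.314, -0.382, 0.02], 0.73)]
foot [([0.452, -0.067, 0.033], 0.66)]
tray [([0.522, -0.296, 0.051], 0.65)]
pan [([0.593, 0.125, 0.027], 0.95)]
pan_handle [([0.592, 0.123, 0.026], 0.9)]
extractor_mark [([0.825, 0.371, 0.134], 0.59)]
brush [([0.362, -0.01, 0.023], 0.85)]
tape [([0.327, 0.181, 0.017], 0.98), ([0.592, 0.125, 0.024], 0.58)]
bowl [([0.294, 0.29, 0.037], 0.89)]
sherd [([0.337, -0.209, 0.014], 0.79)]
{'time_s': 1.1, 'joints': array([-59.0085,  20.5464,   0.6822,  -0.0003, -70.1347, -16.5065]), 'qd': array([-0.0334, -0.0708,  0.112 ,  0.0707,  0.018 , -0.0473]), 'joint_torque': array([ -0.0001, -58.2398,  29.3312,   7.0026,   0.0125,  -0.    ]), 'tcp_pos': array([ 0.1688, -0.6535,  0.2266]), 'eef_rot': array([-179.999 ,    0.0006, -165.5151]), 'contact_force': array([ 0.4169, -0.3783,  0.3606]), 'moment': array([-0.0477,  0.0193,  0.0161]), 'gripper_force': 0.0, 'gripper_width': 0.08752139019187169}
```

View pics/top0.png

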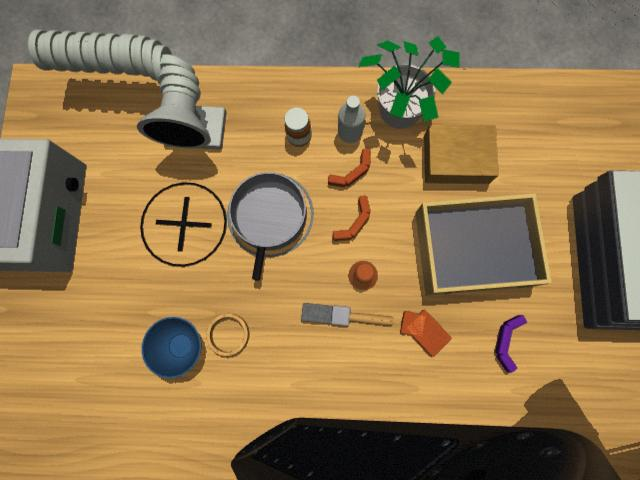

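View pics/side0.png

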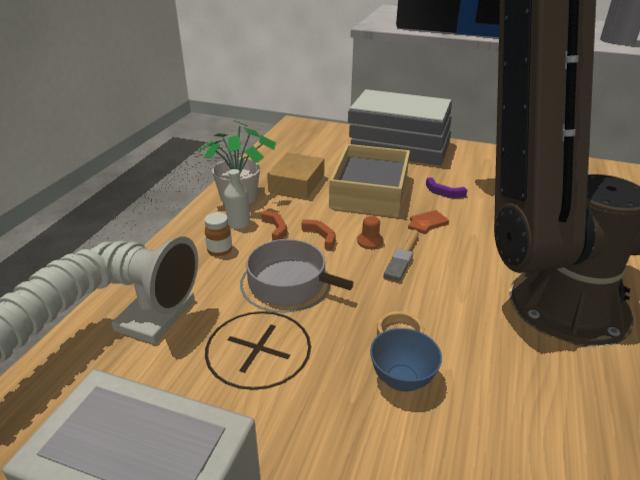

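```bash
cat > fit.py <<'E'
from h import *
from scipy.optimize import minimize
np.set_printoptions(precision=4,suppress=True)
def imgs(): return {n:cv2.cvtColor(cv2.imread(f'pics/{n}0.png'),cv2.COLOR_BGR2RGB) for n in ('top','side')}
def redmask(im):
    h=cv2.cvtColor(im,cv2.COLOR_RGB2HSV)
    return (((h[...,0]<9)|(h[...,0]>176))&(h[...,1]>170)&(h[...,2]>50)).astype(np.uint8)
def comps(m):
    n,l,s,c=cv2.connectedComponentsWithStats(m)
    return l,[(i,c[i].round(1),s[i,4]) for i in range(1,n) if s[i,4]>80]
E
python3 - <<'E'
from fit import *
import pickle
C={n:cap(n,n+'0.png') for n in('top','side')}
pickle.dump({n:dict(c) for n,c in C.items()},open('C.pkl','wb'))
L={}
for n,c in C.items():
    l,cs=comps(redmask(c['img'])); L[n]=(l,cs); print(n,[(i,p.tolist(),a) for i,p,a in cs])
def seg(a,b,w):
    a,b=np.array(a),np.array(b); d=(b-a)/np.linalg.norm(b-a); q=np.array([-d[1],d[0]])*w
    return np.array([a+q,b+q,b-q,a-q])
def shape(th,Ln):
    e=[Ln*np.cos(th),Ln*np.sin(th)]
    return [seg([-.032,0],[.032,0],.010),seg([.032,0],[.032+e[0],e[1]],.010),seg([-.032,0],[-.032-e[0],e[1]],.010)]
S=4
def sil(c,p,sh):
    m=np.zeros((480*S,640*S),np.uint8); r=np.array([[np.cos(p[2]),-np.sin(p[2])],[np.sin(p[2]),np.cos(p[2])]])
    for s in sh:
        w=s@r.T+p[:2]
        pts=np.array([w2px(c,[x,y,z]) for z in(0,.026) for x,y in w])
        h=cv2.convexHull(((pts+.5)*S).astype(np.int32)); cv2.fillConvexPoly(m,h,255)
    return cv2.resize(m,(640,480),interpolation=cv2.INTER_AREA)/255.
for g in ([.684,-.056],[.567,-.067]):
    T={}
    for n,c in C.items():
        u=w2px(c,[*g,.015]); l,cs=L[n]; i=min(cs,key=lambda q:np.hypot(*(q[1]-u)))[0]; T[n]=(l==i).astype(float)
    def cost(v):
        sh=shape(v[3],v[4])
        return sum((np.abs(sil(C[n],v[:3],sh)-T[n])).sum()/T[n].sum() for n in T)
    best=None
    for y0 in(-.3,-.7,-1.1):
        x0=np.array([*g,y0,.8,.025]); sx=np.array([x0]+[x0+d for d in np.diag([.01,.01,.3,.2,.006])])
        r=minimize(cost,x0,method='Nelder-Mead',options=dict(initial_simplex=sx,maxiter=300))
        if best is None or r.fun<best.fun: best=r
    print(g,best.x,np.degrees(best.x[2:4]),best.fun)
c=C['top']
im=cv2.cvtColor(c['img'],cv2.COLOR_RGB2BGR); a=cv2.resize(im[130:300,200:560],None,fx=2.2,fy=2.2,interpolation=cv2.INTER_CUBIC); cv2.imwrite('pics/crop.png',a)
E
```

```text
top []
side []Traceback (most recent call last):
  File "<stdin>", line 25, in <module>
ValueError: min() iterable argument is empty
```

```bash
cat > hf.py <<'E'
from fit import *
import pickle
C=pickle.load(open('C.pkl','rb'))
E
python3 - <<'E'
from hf import *
im=C['top']['img']; h=cv2.cvtColor(im,cv2.COLOR_RGB2HSV)
for u,v in [(363,210),(362,213),(340,236),(335,181),(358,168),(363,268),(425,335),(300,250),(400,250)]: print(u,v,im[v,u],h[v,u])
a=cv2.resize(cv2.cvtColor(im,cv2.COLOR_RGB2BGR)[130:300,200:560],None,fx=2.2,fy=2.2,interpolation=cv2.INTER_CUBIC); cv2.imwrite('pics/crop.png',a)
E
```

```text
363 210 [174  77  37] [  9 201 174]
362 213 [168  78  38] [  9 197 168]
340 236 [172  77  35] [  9 203 172]
335 181 [166  74  33] [  9 204 166]
358 168 [174  77  39] [  8 198 174]
363 268 [169  84  40] [ 10 195 169]
425 335 [171  77  35] [  9 203 171]
300 250 [214 164  95] [ 17 142 214]
400 250 [211 160  92] [ 17 144 211]
```

View pics/crop.png

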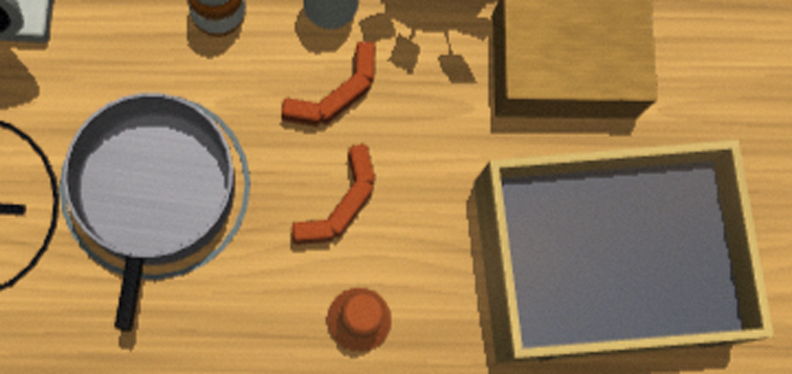

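The crop shows the two clay handles (full-image pixels near (350,170) and (352,222)), the foot at (363,275), the pan at (268,212) and the tray at (485,245). The candidates for a handle were these two, the purple one at (510,345) and the sherd at (425,330). I choose the two clay ones.

```bash
sed -i 's/h\[...,0\]<9)/h[...,0]<13)/; s/>170)/>165)/' fit.py
cat > model.py <<'E'
from hf import *
S=4
def seg(a,b,w):
    a,b=np.array(a),np.array(b); d=(b-a)/np.linalg.norm(b-a); q=np.array([-d[1],d[0]])*w
    return np.array([a+q,b+q,b-q,a-q])
def handle(th,Ln):
    e=[Ln*np.cos(th),Ln*np.sin(th)]
    return [(seg([-.032,0],[.032,0],.010),0,.026),(seg([.032,0],[.032+e[0],e[1]],.010),0,.026),(seg([-.032,0],[-.032-e[0],e[1]],.010),0,.026)]
def circ(r): t=np.linspace(0,2*np.pi,32,endpoint=False); return r*np.c_[np.cos(t),np.sin(t)]
def box(x0,x1,y0,y1): return np.array([[x0,y0],[x1,y0],[x1,y1],[x0,y1]])
PAN=[(circ(.085),0,.058),(box(-.156,-.082,-.008,.008),.038,.054)]
TRAY=[(box(-.095,.095,-.12,.12),0,.085)]
FOOT=[(circ(.033),0,.018),(circ(.021),.0,.066)]
def sil(c,p,sh):
    m=np.zeros((480*S,640*S),np.uint8); r=np.array([[np.cos(p[2]),-np.sin(p[2])],[np.sin(p[2]),np.cos(p[2])]])
    for s,z0,z1 in sh:
        w=s@r.T+p[:2]
        pts=np.array([w2px(c,[x,y,z]) for z in(z0,z1) for x,y in w])
        cv2.fillConvexPoly(m,cv2.convexHull(((pts+.5)*S).astype(np.int32)),255)
    return cv2.resize(m,(640,480),interpolation=cv2.INTER_AREA)/255.
E
python3 - <<'E'
from model import *
L={}
for n,c in C.items():
    l,cs=comps(redmask(c['img'])); L[n]=(l,cs); print(n,[(i,p.tolist(),int(a)) for i,p,a in cs])
def target(g):
    T={}
    for n,c in C.items():
        u=w2px(c,[*g,.015]); l,cs=L[n]; i=min(cs,key=lambda q:np.hypot(*(q[1]-u)))[0]; T[n]=(l==i).astype(float)
    return T
for name,g in (('h1',[.684,-.056]),('h2',[.567,-.067]),('foot',[.452,-.07])):
    T=target(g)
    for cams in (('top','side'),('top',),('side',)):
        def cost(v):
            sh=FOOT if name=='foot' else handle(v[3],v[4])
            return sum((np.abs(sil(C[n],v[:3],sh)-T[n])).sum()/T[n].sum() for n in cams)
        best=None
        for y0 in(-.4,-1):
            x0=np.array([*g,y0,.8,.025]); sx=np.array([x0]+[x0+d for d in np.diag([.01,.01,.3,.2,.006])])
            r=minimize(cost,x0,method='Nelder-Mead',options=dict(initial_simplex=sx,maxiter=200))
            if best is None or r.fun<best.fun: best=r
        print(name,cams,best.x,np.degrees(best.x[2:4]),best.fun)
c=C['top']; im=c['img']
# tray: boundary pts
print('tray rim corners@.085',[px2w(c,u,v,.085)[:2] for u,v in((423,205),(536,195),(550,282),(436,292))])
# mark: dark px in region
g=cv2.cvtColor(im,cv2.COLOR_RGB2GRAY); sub=(g<60); m=np.zeros_like(sub); m[175:275,135:228]=sub[175:275,135:228]
l,cs=comps(m.astype(np.uint8)); print([(i,p.tolist(),int(a)) for i,p,a in cs])
h=cv2.cvtColor(im,cv2.COLOR_RGB2HSV); hsv=h
pm=((h[...,1]<75)|(g<60)).astype(np.uint8); pm[:, :228]=0; pm[:,312:]=0; pm[:165]=0; pm[285:]=0
cv2.imwrite('pics/pm.png',cv2.resize(pm*255,None,fx=1,fy=1)[150:300,200:330].repeat(4,0).repeat(4,1))
E
```

```text
top [(11, [352.1, 171.8], 565), (12, [354.7, 221.6], 553), (13, [363.0, 274.4], 597), (14, [424.6, 330.9], 1323)]
side [(2, [427.1, 220.4], 461), (5, [370.4, 220.4], 81), (8, [324.0, 229.5], 130)]
h1 ('top', 'side') [ 0.6847 -0.0564 -1.1392  1.7437  0.0002] [-65.2713  99.9051] 3.0104067059090482
h1 ('top',) [ 0.6889 -0.0614 -0.8844  0.8855  0.0365] [-50.6711  50.7334] 0.1599167100468506
h1 ('side',) [ 0.7057 -0.0484 -1.1292  1.1117 -0.0005] [-64.6981  63.6934] 2.4482654600301657
h2 ('top', 'side') [ 0.5739 -0.0715 -0.7649  1.5139 -0.0002] [-43.8259  86.7396] 2.0738111330218554
h2 ('top',) [ 0.5713 -0.0693 -0.619   0.884   0.0365] [-35.4674  50.6484] 0.14509094777151366
h2 ('side',) [ 0.5712 -0.0754 -1.0046  1.5944  0.0003] [-57.5581  91.3501] 1.300150829562594
foot ('top', 'side') [ 0.4576 -0.0825 -0.4525  0.8229  0.0308] [-25.9284  47.1484] 8.09744607812726
foot ('top',) [ 0.4562 -0.0825 -0.3516  0.9026  0.0263] [-20.1448  51.7177] 0.21215226459092848
foot ('side',) [ 0.4816 -0.1865 -0.2544  1.4352  0.0422] [-14.5782  82.2312] 6.746308399903172
tray rim corners@.085 [array([ 0.5977, -0.2036]), array([ 0.6237, -0.4422]), array([ 0.4399, -0.4578]), array([ 0.4147, -0.2261])]
[(1, [183.2, 225.1], 473), (2, [183.0, 223.5], 465)]
```

View pics/pm.png

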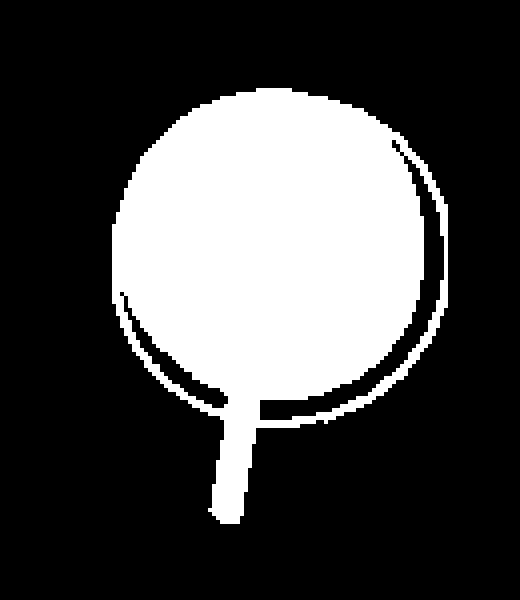

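```bash
python3 - <<'E'
from model import *
def rm(im):
    h=cv2.cvtColor(im,cv2.COLOR_RGB2HSV); return ((h[...,0]<13)&(h[...,1]>120)&(h[...,2]>35)).astype(np.uint8)
def handle2(th,Ln,a):
    e=[Ln*np.cos(th),Ln*np.sin(th)]
    return [(seg([-a,0],[a,0],.010),0,.026),(seg([a,0],[a+e[0],e[1]],.010),0,.026),(seg([-a,0],[-a-e[0],e[1]],.010),0,.026)]
M={n:rm(c['img']) for n,c in C.items()}
for name,g in (('h1',[.687,-.058]),('h2',[.570,-.068]),('foot',[.456,-.08])):
    T={}
    for n,c in C.items():
        u,v=w2px(c,[*g,.02]).astype(int); w=np.zeros((480,640)); k=40 if name!='foot' else 26
        w[v-k:v+k,u-k:u+k]=1; l,cs=comps((M[n]*w).astype(np.uint8)); 
        i=max(cs,key=lambda q:q[2])[0]; T[n]=(l==i).astype(float)
    for cams in (('top',),('side',),('top','side')):
        def cost(v):
            sh=FOOT if name=='foot' else handle2(*v[3:])
            return sum((np.abs(sil(C[n],v[:3],sh)-T[n])).sum()/T[n].sum() for n in cams)
        best=None
        for y0 in(-.6,-.9):
            x0=np.array([*g,y0,.88,.03,.028]); sx=np.array([x0]+[x0+d for d in np.diag([.01,.01,.3,.2,.006,.006])])
            r=minimize(cost,x0,method='Nelder-Mead',options=dict(initial_simplex=sx,maxiter=250))
            if best is None or r.fun<best.fun: best=r
        print(name,cams,best.x,np.degrees(best.x[2:4]),best.fun)
# pan
c=C['top']; im=c['img']; g=cv2.cvtColor(im,cv2.COLOR_RGB2GRAY); h=cv2.cvtColor(im,cv2.COLOR_RGB2HSV)
pm=((h[...,1]<75)|(g<60)).astype(np.uint8); pm[:,:228]=0; pm[:,312:]=0; pm[:165]=0; pm[285:]=0
pm=cv2.morphologyEx(pm,cv2.MORPH_OPEN,np.ones((5,5),np.uint8)).astype(float)
x0=np.array([.587,.133,0]); sx=np.array([x0]+[x0+d for d in np.diag([.02,.02,.2])])
r=minimize(lambda v:np.abs(sil(c,v,PAN)-pm).sum()/pm.sum(),x0,method='Nelder-Mead',options=dict(initial_simplex=sx)); print('pan',r.x,np.degrees(r.x[2]),r.fun)
m=np.zeros_like(g); m[175:275,135:228]=(g[175:275,135:228]<60)
n,l,s,cc=cv2.connectedComponentsWithStats(m)
for i in range(1,n):
    if s[i,4]>80:
        b=s[i]; print('mark',b,px2w(c,b[0]+b[2]/2-.5,b[1]+b[3]/2-.5,0),px2w(c,*cc[i],0))
c=C['side']; g=cv2.cvtColor(c['img'],cv2.COLOR_RGB2GRAY); u=w2px(c,[*px2w(C['top'],183,223.5,0)[:2],0]); print('side px of mark',u)
E
```

```text
h1 ('top',) [ 0.6892 -0.062  -0.8785  0.7936  0.0394  0.0285] [-50.3343  45.4703] 0.13601868067717457
h1 ('side',) [ 0.6951 -0.0637 -0.833   0.7755  0.0334  0.0276] [-47.73  44.43] 0.16732994432340836
h1 ('top', 'side') [ 0.6909 -0.0624 -0.8764  0.8164  0.0382  0.0281] [-50.2133  46.7762] 0.3859621392393847
h2 ('top',) [ 0.5714 -0.0695 -0.6163  0.8142  0.0379  0.0299] [-35.3092  46.6519] 0.12856841661395743
h2 ('side',) [ 0.5752 -0.0685 -0.6062  0.7588  0.0357  0.0299] [-34.7314  43.4749] 0.14714261773085302
h2 ('top', 'side') [ 0.5727 -0.0708 -0.6167  0.7408  0.041   0.0259] [-35.3325  42.4452] 0.32909226552490306
foot ('top',) [ 0.4551 -0.0825 -0.6316  0.8987  0.0303  0.0297] [-36.1865  51.4892] 0.19765614855213606
foot ('side',) [ 0.4595 -0.0847 -0.2833  0.8236  0.0304  0.0268] [-16.2318  47.1874] 0.22156862745098035
foot ('top', 'side') [ 0.4573 -0.0833 -0.7014  0.6791  0.0318  0.032 ] [-40.1886  38.9072] 0.43400247651893975
pan [ 0.5928  0.1331 -0.1072] -6.1401933950667935 0.03731326553881951
mark [141 183  86  84 473] [0.5651 0.3322 0.    ] [0.5635 0.3327 0.    ]
mark [156 197  55  54 465] [0.5674 0.3335 0.    ] [0.5675 0.3336 0.    ]
side px of mark [258.8138 347.2842]
```

```bash
python3 - <<'E'
from model import *
for n in C:
    cap(n)
    for t in ['bottle','jar','carton']:
        print(n,t,[(np.round(d['location'],3).tolist(),round(d['p'],2)) for d in optics.look_for(n,t)][:3])
g=(.691,-.062,np.radians(-50))
ov={n:cv2.cvtColor(c['img'],cv2.COLOR_RGB2BGR) for n,c in C.items()}
for n,c in C.items():
    for yaw,z,col in((-50,.07,(255,0,0)),(-50,.15,(0,255,255))):
        a=np.radians(yaw); X=np.array([np.cos(a),np.sin(a)]); Y=np.array([np.sin(a),-np.cos(a)])
        P=[w2px(c,[*(np.array(g[:2])+s*.039*X+t*.0965*Y),z]) for s,t in((1,1),(1,-1),(-1,-1),(-1,1))]
        cv2.polylines(ov[n],[np.array(P).astype(np.int32)],True,col,1)
o=np.hstack([cv2.resize(ov['top'][60:260,250:450],None,fx=2,fy=2),cv2.resize(ov['side'][120:320,160:360],None,fx=2,fy=2)])
cv2.imwrite('pics/ov.png',o)
E
```

```text
top bottle [([0.779, -0.049, 0.099], 0.7), ([0.6, 0.137, 0.006], 0.56)]
top jar [([0.772, 0.07, 0.084], 0.96), ([0.452, -0.076, 0.028], 0.57)]
top carton [([0.726, -0.296, 0.057], 0.88), ([0.512, -0.334, 0.05], 0.44)]
side bottle [([0.788, -0.032, 0.076], 0.87), ([0.59, 0.126, 0.029], 0.66), ([0.297, 0.29, 0.038], 0.5)]
side jar [([0.781, 0.092, 0.06], 0.75)]
side carton [([0.72, -0.255, 0.055], 0.96)]
```

View pics/ov.png

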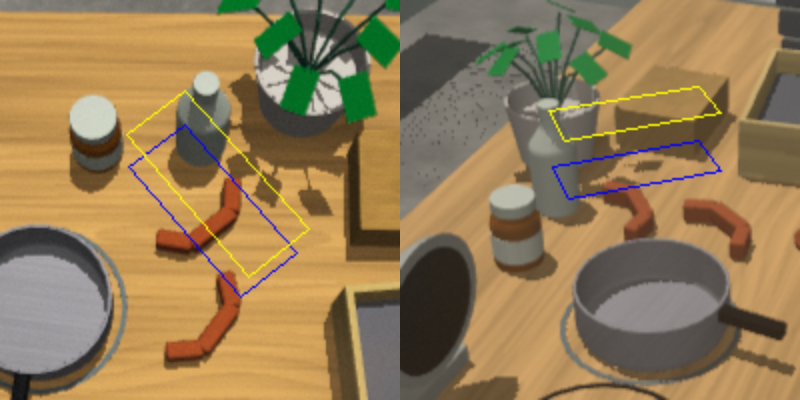

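```bash
cat > plan.py <<'E'
import numpy as np
from plant import get_state
def go(targets,start=None):
    """targets: (x,y,z,yaw) per call; prints full-scale fractions for each call"""
    if start is None:
        s=get_state(); start=(*s['tcp_pos'],s['eef_rot'][2])
        print('t %.2f'%s['time_s'],np.round(s['tcp_pos'],4),np.round(s['eef_rot'],2),'F',np.round(s['contact_force'],1),'w %.4f'%s['gripper_width'],'g %.1f'%s['gripper_force'])
    for t in targets:
        a=np.radians(start[3]); d=np.array(t[:3])-start[:3]
        X=np.array([np.cos(a),np.sin(a),0]);Y=np.array([np.sin(a),-np.cos(a),0])
        s=[d@X/.15,d@Y/.15,-d[2]/.15]; dy=(t[3]-start[3]+180)%360-180
        print(t,'slide',np.round(s,3),'turn',round(-dy/90,3),'| mm %.0f deg %.0f'%(1e3*np.linalg.norm(d),dy), '!!' if max(map(abs,s))>1 else ''); start=t
E
python3 -c "
from plan import *
go([(.30,-.51,.21,-192),(.43,-.36,.20,-220),(.556,-.20,.20,-220),(.686,-.056,.19,-220),(.686,-.056,.06,-220),(.686,-.056,.006,-220)])"
```

```text
t 1.60 [ 0.1688 -0.6535  0.2265] [ 180.     -0.   -165.52] F [-0.5 -0.6  0.2] w 0.0877 g 0.0
(0.3, -0.51, 0.21, -192) slide [-1.086  0.708  0.11 ] turn 0.294 | mm 195 deg -26 !!
(0.43, -0.36, 0.2, -220) slide [-0.64   1.158  0.067] turn 0.311 | mm 199 deg -28 !!
(0.556, -0.2, 0.2, -220) slide [ 0.042  1.357 -0.   ] turn 0.0 | mm 204 deg 0 !!
(0.686, -0.056, 0.19, -220) slide [-0.047  1.292  0.067] turn 0.0 | mm 194 deg 0 !!
(0.686, -0.056, 0.06, -220) slide [0.    0.    0.867] turn 0.0 | mm 130 deg 0 
(0.686, -0.056, 0.006, -220) slide [0.   0.   0.36] turn 0.0 | mm 54 deg 0
```

Emit:
send_rows:
  moves:
    - {"slide": [-0.2, 0.13, 0], "turn": 0.08, "gripper": 0.6}
    - {"slide": [-0.4, 0.26, 0], "turn": 0.16, "gripper": 0.6}
    - {"slide": [-0.6, 0.4, 0.05], "turn": 0.24, "gripper": 0.6}
    - {"slide": [-0.8, 0.53, 0.08], "turn": 0.3, "gripper": 0.6}
    - {"slide": [-0.95, 0.65, 0.1], "turn": 0.3, "gripper": 0.6}
  newtons: 30

```text
time_s: 2.02
tcp_pos: [0.2836, -0.5218, 0.2111]
eef_rot: [180.0, 0.0, 167.1]
contact_force: [0.2, -0.2, -0.4]
gripper_width: 0.0595
gripper_force: 0.0
```

Emit:
send_rows:
  moves:
    - {"slide": [-0.1, 0.2, 0], "turn": 0.08, "gripper": 0.6}
    - {"slide": [-0.2, 0.4, 0], "turn": 0.16, "gripper": 0.6}
    - {"slide": [-0.3, 0.6, 0.05], "turn": 0.24, "gripper": 0.6}
    - {"slide": [-0.4, 0.8, 0.07], "turn": 0.31, "gripper": 0.6}
    - {"slide": [-0.5, 1, 0.07], "turn": 0.31, "gripper": 0.6}

```text
time_s: 2.43
tcp_pos: [0.3886, -0.3916, 0.2005]
eef_rot: [180.0, -0.0, 139.1]
contact_force: [0.6, -0.5, -0.7]
gripper_width: 0.0527
gripper_force: 0.0
```

```bash
python3 -c "
from plan import *
go([(.47,-.31,.20,-220),(.556,-.20,.20,-220),(.63,-.12,.2,-220),(.686,-.056,.19,-220)])"
```

```text
t 2.43 [ 0.3886 -0.3916  0.2005] [ 1.8000e+02 -4.0000e-02  1.3914e+02] F [ 0.6 -0.5 -0.7] w 0.0527 g 0.0
(0.47, -0.31, 0.2, -220) slide [-0.055  0.767  0.003] turn -0.01 | mm 115 deg 1 
(0.556, -0.2, 0.2, -220) slide [ 0.032  0.93  -0.   ] turn 0.0 | mm 140 deg 0 
(0.63, -0.12, 0.2, -220) slide [-0.035  0.726 -0.   ] turn 0.0 | mm 109 deg 0 
(0.686, -0.056, 0.19, -220) slide [-0.012  0.567  0.067] turn 0.0 | mm 86 deg 0
```

Emit:
send_rows:
  moves:
    - {"slide": [-0.02, 0.25, 0], "turn": 0, "gripper": 0.6}
    - {"slide": [-0.02, 0.5, 0], "turn": 0, "gripper": 0.6}
    - {"slide": [-0.02, 0.75, 0], "turn": 0, "gripper": 0.6}
    - {"slide": [-0.02, 1, 0], "turn": 0, "gripper": 0.6}
    - {"slide": [-0.02, 1, 0], "turn": 0, "gripper": 0.6}

```text
time_s: 2.85
tcp_pos: [0.4914, -0.2774, 0.2013]
eef_rot: [179.9, 0.1, 139.8]
contact_force: [-0.9, -1.2, -0.7]
gripper_width: 0.0525
gripper_force: 0.0
```

Emit:
send_rows:
  moves:
    - {"slide": [-0.02, 0.25, 0], "turn": 0, "gripper": 0.6}
    - {"slide": [-0.02, 0.5, 0], "turn": 0, "gripper": 0.6}
    - {"slide": [-0.02, 0.75, 0], "turn": 0, "gripper": 0.6}
    - {"slide": [-0.02, 1, 0], "turn": 0, "gripper": 0.6}
    - {"slide": [-0.02, 1, 0], "turn": 0, "gripper": 0.6}

```text
time_s: 3.27
tcp_pos: [0.5909, -0.1649, 0.2007]
eef_rot: [180.0, 0.1, 139.8]
contact_force: [0.4, -0.3, -0.1]
gripper_width: 0.0524
gripper_force: 0.0
```

Emit:
send_rows:
  moves:
    - {"slide": [-0.02, 0.25, 0], "turn": 0, "gripper": 0.5}
    - {"slide": [-0.02, 0.5, 0], "turn": 0, "gripper": 0.5}
    - {"slide": [-0.02, 0.75, 0], "turn": 0, "gripper": 0.5}
    - {"slide": [-0.02, 0.9, 0], "turn": 0, "gripper": 0.5}
    - {"slide": [-0.02, 0.9, 0], "turn": 0, "gripper": 0.5}

```text
time_s: 3.68
tcp_pos: [0.6795, -0.0646, 0.2001]
eef_rot: [-180.0, -0.0, 139.8]
contact_force: [-0.6, 0.0, 0.1]
gripper_width: 0.0439
gripper_force: 0.0
```

```bash
python3 -c "
from plan import *
go([(.686,-.056,.06,-220),(.686,-.056,.006,-220)])"
```

```text
t 3.68 [ 0.6795 -0.0646  0.2001] [-180.     -0.    139.76] F [-0.6  0.   0.1] w 0.0439 g 0.0
(0.686, -0.056, 0.06, -220) slide [0.004 0.072 0.934] turn -0.003 | mm 141 deg 0 
(0.686, -0.056, 0.006, -220) slide [0.   0.   0.36] turn 0.0 | mm 54 deg 0
```

Emit:
send_rows:
  moves:
    - {"slide": [0, 0.07, 0.2], "turn": 0, "gripper": 0.5}
    - {"slide": [0, 0.07, 0.45], "turn": 0, "gripper": 0.5}
    - {"slide": [0, 0.07, 0.7], "turn": 0, "gripper": 0.5}
    - {"slide": [0, 0.07, 0.9], "turn": 0, "gripper": 0.5}
    - {"slide": [0, 0.07, 0.95], "turn": 0, "gripper": 0.5}

```text
time_s: 4.1
tcp_pos: [0.68, -0.0605, 0.0528]
eef_rot: [-179.7, -0.4, 139.5]
contact_force: [-0.9, -0.9, -0.9]
gripper_width: 0.044
gripper_force: 0.0
```

Emit:
send_rows:
  moves:
    - {"slide": [0, 0, 0.1], "turn": 0, "gripper": 0.5}
    - {"slide": [0, 0, 0.2], "turn": 0, "gripper": 0.5}
    - {"slide": [0, 0, 0.28], "turn": 0, "gripper": 0.5}
    - {"slide": [0, 0, 0.34], "turn": 0, "gripper": 0.5}
    - {"slide": [0, 0, 0.34], "turn": 0, "gripper": 0.5}

```text
time_s: 4.52
tcp_pos: [0.6829, -0.0602, 0.0063]
eef_rot: [-179.9, -0.1, 139.6]
contact_force: [-0.7, -0.4, -0.2]
gripper_width: 0.0437
gripper_force: 0.0
```

```bash
python3 -c "
from h import *
cap('top','t1.png'); c=cap('side','s1.png')
a=cv2.imread('pics/t1.png')[100:260,270:430]; b=cv2.imread('pics/s1.png')[170:270,220:380]
cv2.imwrite('pics/v1.png',np.hstack([cv2.resize(a,(400,400)),cv2.resize(b,(400,250)).repeat(1,0)] if 0 else [cv2.resize(a,(400,400)),cv2.copyMakeBorder(cv2.resize(b,(400,250)),0,150,0,0,0)]))
from plan import *
go([(.686,-.056,.006,-220)])"
```

```text
t 4.62 [ 0.6841 -0.0601  0.0082] [1.7999e+02 2.0000e-02 1.3959e+02] F [-0.  -0.4  0.5] w 0.0439 g 0.0
(0.686, -0.056, 0.006, -220) slide [0.008 0.029 0.014] turn -0.005 | mm 5 deg 0
```

View pics/v1.png

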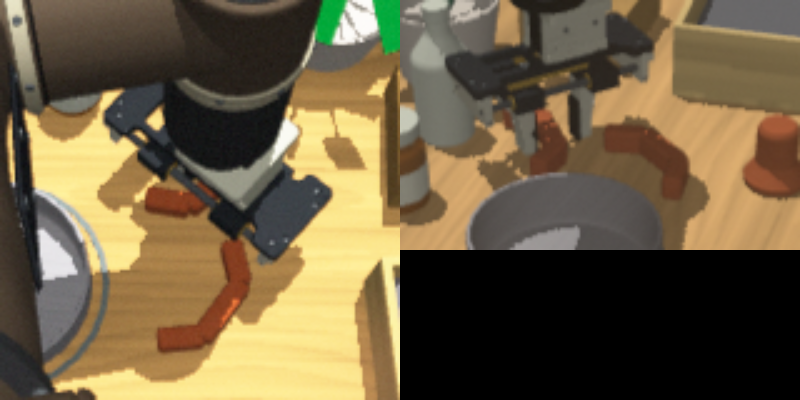

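Emit:
send_rows:
  moves:
    - {"slide": [0, 0.02, 0.025], "turn": 0, "gripper": 0.5}
    - {"slide": [0, 0.02, 0.025], "turn": 0, "gripper": 0}
    - {"slide": [0, 0.02, 0.025], "turn": 0, "gripper": 0}
    - {"slide": [0, 0.02, 0.025], "turn": 0, "gripper": 0}
    - {"slide": [0, 0.02, 0.025], "turn": 0, "gripper": 0}
  newtons: 30

```text
time_s: 5.03
tcp_pos: [0.6858, -0.0577, 0.0042]
eef_rot: [180.0, 0.0, 139.6]
contact_force: [-0.1, 0.2, 1.3]
gripper_width: 0.0224
gripper_force: 11.0
```

Emit:
send_rows:
  moves:
    - {"slide": [0, 0, 0], "turn": 0, "gripper": 0}
    - {"slide": [0, 0, 0], "turn": 0, "gripper": 0}
    - {"slide": [0, 0, -0.05], "turn": 0, "gripper": 0}
    - {"slide": [0, 0, -0.1], "turn": 0, "gripper": 0}
    - {"slide": [0, 0, -0.2], "turn": 0, "gripper": 0}

```text
time_s: 5.45
tcp_pos: [0.6845, -0.0578, 0.0329]
eef_rot: [-179.9, -0.1, 139.6]
contact_force: [0.2, -0.0, -1.6]
gripper_width: 0.0199
gripper_force: 29.5
```

```bash
python3 - <<'E'
from plan import *
# tray frame
T=np.array([.519,-.3324]); a=np.radians(6)
tx=np.array([np.cos(a),np.sin(a)]); ty=np.array([-np.sin(a),np.cos(a)])
for n,y in(('h1',.035),('h2',-.06)): print(n,T+y*ty)
p=T+.035*ty   # tool: handle origin 4mm off ignored
go([(.684,-.058,.175,-220),(.62,-.15,.175,-197),(.555,-.24,.175,-174),(*p,.175,-174),(*p,.12,-174)])
E
```

```text
h1 [ 0.5153415  -0.29759173]
h2 [ 0.52527171 -0.39207131]
t 5.45 [ 0.6845 -0.0578  0.0329] [-1.7988e+02 -1.2000e-01  1.3956e+02] F [ 0.2 -0.  -1.6] w 0.0199 g 29.5
(0.684, -0.058, 0.175, -220) slide [ 0.002 -0.003 -0.948] turn -0.005 | mm 142 deg 0 
(0.62, -0.15, 0.175, -197) slide [-0.067 -0.744 -0.   ] turn -0.256 | mm 112 deg 23 
(0.555, -0.24, 0.175, -174) slide [ 0.239 -0.7   -0.   ] turn -0.256 | mm 111 deg 23 
(np.float64(0.5153415037856321), np.float64(-0.2975917336621104), 0.175, -174) slide [ 0.303 -0.354 -0.   ] turn 0.0 | mm 70 deg 0 
(np.float64(0.5153415037856321), np.float64(-0.2975917336621104), 0.12, -174) slide [0.    0.    0.367] turn 0.0 | mm 55 deg 0
```

Emit:
send_rows:
  moves:
    - {"slide": [0, 0, -0.22], "turn": 0, "gripper": 0}
    - {"slide": [0, 0, -0.44], "turn": 0, "gripper": 0}
    - {"slide": [0, 0, -0.66], "turn": 0, "gripper": 0}
    - {"slide": [0, 0, -0.85], "turn": 0, "gripper": 0}
    - {"slide": [0, 0, -0.95], "turn": 0, "gripper": 0}

```text
time_s: 5.87
tcp_pos: [0.6872, -0.0577, 0.1818]
eef_rot: [179.8, 0.2, 139.6]
contact_force: [0.1, -0.6, -2.1]
gripper_width: 0.0199
gripper_force: 29.5
```

Emit:
send_rows:
  moves:
    - {"slide": [-0.01, -0.15, 0], "turn": -0.05, "gripper": 0}
    - {"slide": [-0.02, -0.3, 0], "turn": -0.1, "gripper": 0}
    - {"slide": [-0.04, -0.45, 0], "turn": -0.16, "gripper": 0}
    - {"slide": [-0.05, -0.6, 0], "turn": -0.21, "gripper": 0}
    - {"slide": [-0.07, -0.74, 0], "turn": -0.26, "gripper": 0}

```text
time_s: 6.28
tcp_pos: [0.6207, -0.1497, 0.1771]
eef_rot: [180.0, 0.0, 163.2]
contact_force: [-0.4, 0.6, -0.9]
gripper_width: 0.0199
gripper_force: 29.5
```

Emit:
send_rows:
  moves:
    - {"slide": [0.05, -0.15, 0], "turn": -0.05, "gripper": 0}
    - {"slide": [0.1, -0.3, 0], "turn": -0.1, "gripper": 0}
    - {"slide": [0.15, -0.45, 0], "turn": -0.16, "gripper": 0}
    - {"slide": [0.2, -0.6, 0], "turn": -0.21, "gripper": 0}
    - {"slide": [0.24, -0.7, 0], "turn": -0.26, "gripper": 0}

```text
time_s: 6.7
tcp_pos: [0.5552, -0.2402, 0.177]
eef_rot: [-180.0, 0.0, -173.4]
contact_force: [0.2, 0.0, -1.8]
gripper_width: 0.02
gripper_force: 29.5
```

Emit:
send_rows:
  moves:
    - {"slide": [0.08, -0.09, 0], "turn": 0, "gripper": 0}
    - {"slide": [0.16, -0.18, 0], "turn": 0, "gripper": 0}
    - {"slide": [0.24, -0.27, 0], "turn": 0, "gripper": 0}
    - {"slide": [0.3, -0.35, 0], "turn": 0, "gripper": 0}
    - {"slide": [0.3, -0.35, 0], "turn": 0, "gripper": 0}

```text
time_s: 7.12
tcp_pos: [0.5163, -0.2978, 0.1769]
eef_rot: [-180.0, 0.0, -173.7]
contact_force: [0.7, 0.2, -2.1]
gripper_width: 0.0198
gripper_force: 29.5
```

```bash
python3 - <<'E'
from plan import *
go([(.5153,-.2976,.115,-174)])
from h import *
cap('top','t2.png'); cap('side','s2.png')
cv2.imwrite('pics/v2.png',np.hstack([cv2.imread('pics/t2.png')[130:330,380:580],cv2.imread('pics/s2.png')[90:290,270:470]]).repeat(2,0).repeat(2,1))
E
```

```text
t 7.12 [ 0.5163 -0.2978  0.1769] [-179.99    0.   -173.72] F [ 0.7  0.2 -2.1] w 0.0198 g 29.5
(0.5153, -0.2976, 0.115, -174) slide [0.006 0.002 0.413] turn 0.003 | mm 62 deg -0
```

View pics/v2.png

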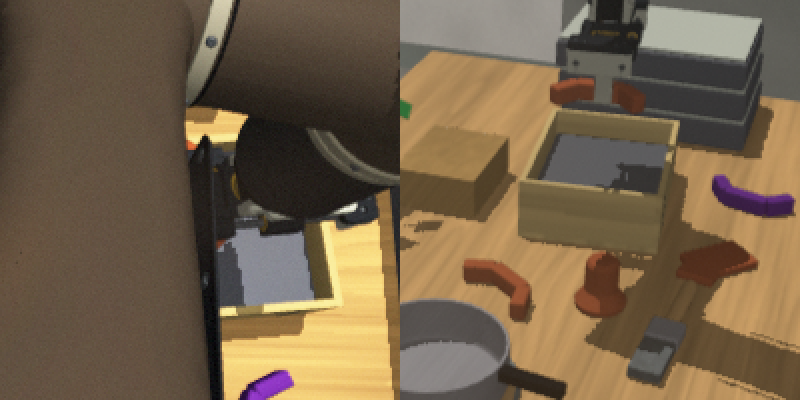

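```bash
python3 - <<'E'
from hf import *
T=np.array([.519,-.3324]); a=np.radians(6)
tx=np.array([np.cos(a),np.sin(a)]); ty=np.array([-np.sin(a),np.cos(a)])
zs=np.arange(.015,.100,.004)
print('z',(zs*1000).round().astype(int))
def prof(n,loc):
    im=C[n]['img'].astype(np.float32)
    w=T+loc[0]*tx+loc[1]*ty
    P=np.array([w2px(C[n],[*w,z]) for z in zs]).astype(np.float32)
    v=cv2.remap(im,P[:,0].reshape(1,-1),P[:,1].reshape(1,-1),cv2.INTER_LINEAR)[0]
    print(n,loc,'R-B',(v[:,0]-v[:,2]).round().astype(int), P[0].round(),P[-1].round())
for x in(-.05,-.025,0,.025,.05): prof('side',(x,-.112))
for y in(-.06,-.03,0,.05): prof('top',(.087,y))
for x in(-.03,.0,.03): prof('top',(x,-.112))
E
```

```text
z [15 19 23 27 31 35 39 43 47 51 55 59 63 67 71 75 79 83 87 91 95 99]
side (-0.05, -0.112) R-B [ 0  0 -1 -1  0 -1 -1  2 24 45 45 46 46 47 47 49 50 62 56  8  3  8] [393. 171.] [396. 145.]
side (-0.025, -0.112) R-B [-1 -1  0  0 -1 -1 -1  1 21 43 45 45 46 47 47 49 49 62 63  2  2  6] [385. 170.] [387. 144.]
side (0, -0.112) R-B [-1  1  0  0  0  0  0  1 19 43 45 46 44 46 47 49 50 61 65  2  2  4] [377. 169.] [379. 143.]
side (0.025, -0.112) R-B [ 0  0  0  0  0  1  0  2 19 41 44 44 44 45 48 49 50 56 52  3  2  4] [369. 168.] [370. 142.]
side (0.05, -0.112) R-B [ 1  1  1  1  1  1  0  3 19 41 44 45 45 46 47 49 49 56 53 10  5  4] [361. 167.] [362. 142.]
top (0.087, -0.06) R-B [ 4  4  7  8 11 11 12 16 21 26 33 37 39 40 41 42 39 41 51 72 81 96] [496. 209.] [511. 198.]
top (0.087, -0.03) R-B [ 1  4  7  7  7  6  8 13 15 22 28 33 38 41 42 40 41 40 44 66 83 95] [483. 210.] [496. 199.]
top (0.087, 0) R-B [ 0  3  5  6  8  7  9 12 17 23 29 33 35 35 38 38 41 44 41 61 87 96] [470. 211.] [482. 201.]
top (0.087, 0.05) R-B [-1  1  2  2  5  6  5 11 14 21 31 35 35 37 39 39 38 39 41 61 88 96] [448. 213.] [458. 203.]
top (-0.03, -0.112) R-B [ -6  -5  -6  -8  -8  -5   1  16  30  29  28  29  30  32  32  32  45  80
 100 103 104 113] [528. 257.] [546. 251.]
top (0.0, -0.112) R-B [ -6  -5  -7  -6  -5  -3   3  17  31  32  29  28  32  34  35  34  46  77
 103 102 104 109] [526. 244.] [543. 237.]
top (0.03, -0.112) R-B [  0  -1   0   1   1   1   9  21  32  34  36  32  34  37  37  38  48  76
  98 102 102 106] [523. 231.] [540. 223.]
```

Emit:
send_rows:
  moves:
    - {"slide": [0, 0, 0.2], "turn": 0, "gripper": 0}
    - {"slide": [0, 0, 0.4], "turn": 0, "gripper": 0}
    - {"slide": [0, 0, 0.57], "turn": 0, "gripper": 0}
    - {"slide": [0, 0, 0.68], "turn": 0, "gripper": 0}
    - {"slide": [0, 0, 0.73], "turn": 0, "gripper": 0}

```text
time_s: 7.63
tcp_pos: [0.5167, -0.2949, 0.0641]
eef_rot: [179.9, -0.2, -173.6]
contact_force: [-0.4, 0.2, -2.1]
gripper_width: 0.0199
gripper_force: 29.5
```

Emit:
send_rows:
  moves:
    - {"slide": [0, 0, 0.02], "turn": 0, "gripper": 0}
    - {"slide": [0, 0, 0.035], "turn": 0, "gripper": 0}
    - {"slide": [0, 0, 0.05], "turn": 0, "gripper": 0}
    - {"slide": [0, 0, 0.05], "turn": 0, "gripper": 0}
    - {"slide": [0, 0, 0.05], "turn": 0, "gripper": 0}

```text
time_s: 8.05
tcp_pos: [0.5183, -0.2962, 0.0603]
eef_rot: [-180.0, 0.1, -173.6]
contact_force: [0.0, -1.2, -2.0]
gripper_width: 0.0199
gripper_force: 29.5
```

Emit:
send_rows:
  moves:
    - {"slide": [0, 0, 0.008], "turn": 0, "gripper": 0}
    - {"slide": [0, 0, 0.016], "turn": 0, "gripper": 0}
    - {"slide": [0, 0, 0.024], "turn": 0, "gripper": 0}
    - {"slide": [0, 0, 0.032], "turn": 0, "gripper": 0}
    - {"slide": [0, 0, 0.032], "turn": 0, "gripper": 0}

```text
time_s: 8.47
tcp_pos: [0.5176, -0.296, 0.0543]
eef_rot: [180.0, -0.0, -173.6]
contact_force: [-1.0, -0.5, -1.2]
gripper_width: 0.0199
gripper_force: 29.5
```

Emit:
send_rows:
  moves:
    - {"slide": [0, 0, 0.005], "turn": 0, "gripper": 0}
    - {"slide": [0, 0, 0.01], "turn": 0, "gripper": 0}
    - {"slide": [0, 0, 0.015], "turn": 0, "gripper": 0}
    - {"slide": [0, 0, 0.02], "turn": 0, "gripper": 0}
    - {"slide": [0, 0, 0.02], "turn": 0, "gripper": 0}

```text
time_s: 8.88
tcp_pos: [0.5178, -0.2961, 0.0518]
eef_rot: [-180.0, 0.0, -173.6]
contact_force: [-1.8, 1.3, 4.0]
gripper_width: 0.0198
gripper_force: 29.5
```

Emit:
send_rows:
  moves:
    - {"slide": [0, 0, -0.003], "turn": 0, "gripper": 0}
    - {"slide": [0, 0, -0.003], "turn": 0, "gripper": 0.3}
    - {"slide": [0, 0, -0.003], "turn": 0, "gripper": 0.4}
    - {"slide": [0, 0, -0.003], "turn": 0, "gripper": 0.4}
    - {"slide": [0, 0, -0.003], "turn": 0, "gripper": 0.4}

```text
time_s: 9.3
tcp_pos: [0.5178, -0.2961, 0.0519]
eef_rot: [-180.0, 0.0, -173.6]
contact_force: [1.0, -0.3, -0.3]
gripper_width: 0.0341
gripper_force: 0.0
```

Emit:
send_rows:
  moves:
    - {"slide": [0, 0, -0.1], "turn": 0, "gripper": 0.4}
    - {"slide": [0, 0, -0.25], "turn": 0, "gripper": 0.4}
    - {"slide": [0, 0, -0.45], "turn": 0, "gripper": 0.4}
    - {"slide": [0, 0, -0.7], "turn": 0, "gripper": 0.4}
    - {"slide": [0, 0, -0.85], "turn": 0, "gripper": 0.4}

```text
time_s: 9.72
tcp_pos: [0.5187, -0.2966, 0.183]
eef_rot: [-179.9, 0.2, -173.6]
contact_force: [1.3, -0.8, 0.4]
gripper_width: 0.0354
gripper_force: 0.0
```

```bash
python3 - <<'E'
from plan import *
go([(.54,-.18,.17,-195),(.573,-.0705,.15,-215),(.573,-.0705,.05,-215),(.573,-.0705,.004,-215)])
E
```

```text
t 9.72 [ 0.5187 -0.2966  0.183 ] [-1.7989e+02  1.5000e-01 -1.7359e+02] F [ 1.3 -0.8  0.4] w 0.0354 g 0.0
(0.54, -0.18, 0.17, -195) slide [-0.228  0.757  0.087] turn 0.238 | mm 119 deg -21 
(0.573, -0.0705, 0.15, -215) slide [-0.024  0.762  0.133] turn 0.222 | mm 116 deg -20 
(0.573, -0.0705, 0.05, -215) slide [0.    0.    0.667] turn 0.0 | mm 100 deg 0 
(0.573, -0.0705, 0.004, -215) slide [0.    0.    0.307] turn 0.0 | mm 46 deg 0
```

Emit:
send_rows:
  moves:
    - {"slide": [-0.05, 0.2, 0], "turn": 0.07, "gripper": 0.5}
    - {"slide": [-0.1, 0.4, 0.03], "turn": 0.14, "gripper": 0.5}
    - {"slide": [-0.16, 0.6, 0.06], "turn": 0.21, "gripper": 0.5}
    - {"slide": [-0.23, 0.76, 0.08], "turn": 0.24, "gripper": 0.5}
    - {"slide": [-0.23, 0.76, 0.08], "turn": 0.24, "gripper": 0.5}

```text
time_s: 10.13
tcp_pos: [0.5401, -0.1756, 0.1671]
eef_rot: [180.0, 0.0, 164.7]
contact_force: [-0.2, -0.5, -0.1]
gripper_width: 0.0439
gripper_force: 0.0
```

Emit:
send_rows:
  moves:
    - {"slide": [0, 0.2, 0], "turn": 0.07, "gripper": 0.5}
    - {"slide": [0, 0.4, 0.03], "turn": 0.14, "gripper": 0.5}
    - {"slide": [-0.02, 0.6, 0.06], "turn": 0.21, "gripper": 0.5}
    - {"slide": [-0.02, 0.76, 0.13], "turn": 0.22, "gripper": 0.5}
    - {"slide": [-0.02, 0.76, 0.13], "turn": 0.22, "gripper": 0.5}

```text
time_s: 10.55
tcp_pos: [0.5726, -0.0665, 0.1462]
eef_rot: [-180.0, -0.1, 145.1]
contact_force: [-0.6, -0.4, 0.5]
gripper_width: 0.0439
gripper_force: 0.0
```

Emit:
send_rows:
  moves:
    - {"slide": [0, 0, 0.2], "turn": 0, "gripper": 0.5}
    - {"slide": [0, 0, 0.4], "turn": 0, "gripper": 0.5}
    - {"slide": [0, 0, 0.6], "turn": 0, "gripper": 0.5}
    - {"slide": [0, 0, 0.67], "turn": 0, "gripper": 0.5}
    - {"slide": [0, 0, 0.67], "turn": 0, "gripper": 0.5}

```text
time_s: 10.97
tcp_pos: [0.5701, -0.0703, 0.0448]
eef_rot: [-179.8, -0.2, 145.0]
contact_force: [-0.2, -0.3, -0.0]
gripper_width: 0.0438
gripper_force: 0.0
```

```bash
python3 - <<'E'
from plan import *
go([(.573,-.0705,.004,-215)])
E
```

```text
t 10.97 [ 0.5701 -0.0703  0.0448] [-179.78   -0.22  144.98] F [-0.2 -0.3 -0. ] w 0.0438 g 0.0
(0.573, -0.0705, 0.004, -215) slide [-0.016  0.01   0.272] turn -0.0 | mm 41 deg 0
```

Emit:
send_rows:
  moves:
    - {"slide": [0, 0, 0.1], "turn": 0, "gripper": 0.5}
    - {"slide": [0, 0, 0.2], "turn": 0, "gripper": 0.5}
    - {"slide": [0, 0, 0.26], "turn": 0, "gripper": 0.5}
    - {"slide": [0, 0, 0.275], "turn": 0, "gripper": 0.5}
    - {"slide": [0, 0, 0.275], "turn": 0, "gripper": 0.5}

```text
time_s: 11.38
tcp_pos: [0.5725, -0.0699, 0.0067]
eef_rot: [-180.0, 0.0, 145.0]
contact_force: [0.1, 1.7, 0.6]
gripper_width: 0.0436
gripper_force: 0.0
```

Emit:
send_rows:
  moves:
    - {"slide": [0, 0, 0], "turn": 0, "gripper": 0}
    - {"slide": [0, 0, 0], "turn": 0, "gripper": 0}
    - {"slide": [0, 0, 0], "turn": 0, "gripper": 0}
    - {"slide": [0, 0, 0], "turn": 0, "gripper": 0}
    - {"slide": [0, 0, 0], "turn": 0, "gripper": 0}
  newtons: 30

```text
time_s: 11.8
tcp_pos: [0.5723, -0.0697, 0.0068]
eef_rot: [180.0, 0.0, 145.0]
contact_force: [-1.0, -0.0, 4.1]
gripper_width: 0.0198
gripper_force: 30.0
```

Emit:
send_rows:
  moves:
    - {"slide": [0, 0, 0], "turn": 0, "gripper": 0}
    - {"slide": [0, 0, -0.1], "turn": 0, "gripper": 0}
    - {"slide": [0, 0, -0.3], "turn": 0, "gripper": 0}
    - {"slide": [0, 0, -0.5], "turn": 0, "gripper": 0}
    - {"slide": [0, 0, -0.7], "turn": 0, "gripper": 0}

```text
time_s: 12.22
tcp_pos: [0.5714, -0.0697, 0.1117]
eef_rot: [-179.9, -0.1, 145.0]
contact_force: [0.9, -0.6, -1.7]
gripper_width: 0.0198
gripper_force: 30.0
```

```bash
python3 - <<'E'
from plan import *
go([(.573,-.0705,.17,-215),(.56,-.18,.175,-195),(.54,-.29,.175,-174),(.5253,-.392,.175,-174),(.5253,-.392,.060,-174)])
E
```

```text
t 12.22 [ 0.5714 -0.0697  0.1117] [-1.7993e+02 -8.0000e-02  1.4498e+02] F [ 0.9 -0.6 -1.7] w 0.0198 g 30.0
(0.573, -0.0705, 0.17, -215) slide [-0.012  0.002 -0.388] turn -0.0 | mm 58 deg 0 
(0.56, -0.18, 0.175, -195) slide [-0.348 -0.648 -0.033] turn -0.222 | mm 110 deg 20 
(0.54, -0.29, 0.175, -174) slide [-0.061 -0.743 -0.   ] turn -0.233 | mm 112 deg 21 
(0.5253, -0.392, 0.175, -174) slide [ 0.169 -0.666 -0.   ] turn 0.0 | mm 103 deg 0 
(0.5253, -0.392, 0.06, -174) slide [0.    0.    0.767] turn 0.0 | mm 115 deg 0
```

Emit:
send_rows:
  moves:
    - {"slide": [0, 0, -0.15], "turn": 0, "gripper": 0}
    - {"slide": [0, 0, -0.3], "turn": 0, "gripper": 0}
    - {"slide": [0, 0, -0.4], "turn": 0, "gripper": 0}
    - {"slide": [0, -0.1, -0.4], "turn": 0, "gripper": 0}
    - {"slide": [0, -0.2, -0.4], "turn": 0, "gripper": 0}

```text
time_s: 12.63
tcp_pos: [0.5548, -0.0943, 0.1715]
eef_rot: [179.9, 0.0, 145.0]
contact_force: [-0.9, -0.5, -1.7]
gripper_width: 0.0197
gripper_force: 30.0
```

Emit:
send_rows:
  moves:
    - {"slide": [-0.07, -0.1, 0], "turn": -0.05, "gripper": 0}
    - {"slide": [-0.14, -0.2, 0], "turn": -0.1, "gripper": 0}
    - {"slide": [-0.21, -0.3, 0], "turn": -0.15, "gripper": 0}
    - {"slide": [-0.28, -0.4, 0], "turn": -0.2, "gripper": 0}
    - {"slide": [-0.35, -0.45, 0], "turn": -0.22, "gripper": 0}

```text
time_s: 13.05
tcp_pos: [0.5567, -0.1816, 0.1695]
eef_rot: [-180.0, -0.2, 165.0]
contact_force: [-0.1, 0.0, -1.6]
gripper_width: 0.0197
gripper_force: 30.0
```

Emit:
send_rows:
  moves:
    - {"slide": [-0.01, -0.15, 0], "turn": -0.05, "gripper": 0}
    - {"slide": [-0.02, -0.3, 0], "turn": -0.1, "gripper": 0}
    - {"slide": [-0.04, -0.45, 0], "turn": -0.15, "gripper": 0}
    - {"slide": [-0.05, -0.6, 0], "turn": -0.2, "gripper": 0}
    - {"slide": [-0.06, -0.74, 0], "turn": -0.23, "gripper": 0}

```text
time_s: 13.47
tcp_pos: [0.5366, -0.2905, 0.1694]
eef_rot: [179.9, -0.2, -174.3]
contact_force: [-0.5, -0.5, -1.9]
gripper_width: 0.0198
gripper_force: 30.0
```

Emit:
send_rows:
  moves:
    - {"slide": [0.04, -0.15, 0], "turn": 0, "gripper": 0}
    - {"slide": [0.08, -0.3, 0], "turn": 0, "gripper": 0}
    - {"slide": [0.12, -0.45, 0], "turn": 0, "gripper": 0}
    - {"slide": [0.17, -0.6, 0], "turn": 0, "gripper": 0}
    - {"slide": [0.17, -0.66, 0], "turn": 0, "gripper": 0}

```text
time_s: 13.88
tcp_pos: [0.5199, -0.3926, 0.1692]
eef_rot: [179.9, -0.2, -174.7]
contact_force: [-0.1, 1.0, -0.8]
gripper_width: 0.0197
gripper_force: 30.0
```

```bash
python3 - <<'E'
from plan import *
go([(.5253,-.392,.064,-174)])
E
```

```text
t 13.88 [ 0.5199 -0.3926  0.1692] [ 179.91   -0.18 -174.66] F [-0.1  1.  -0.8] w 0.0197 g 30.0
(0.5253, -0.392, 0.064, -174) slide [-0.036  0.     0.701] turn -0.007 | mm 105 deg 1
```

Emit:
send_rows:
  moves:
    - {"slide": [-0.03, 0, 0.15], "turn": -0.007, "gripper": 0}
    - {"slide": [-0.03, 0, 0.35], "turn": -0.007, "gripper": 0}
    - {"slide": [-0.03, 0, 0.55], "turn": -0.007, "gripper": 0}
    - {"slide": [-0.03, 0, 0.66], "turn": -0.007, "gripper": 0}
    - {"slide": [-0.03, 0, 0.68], "turn": -0.007, "gripper": 0}

```text
time_s: 14.3
tcp_pos: [0.5233, -0.3884, 0.0637]
eef_rot: [179.7, -0.4, -174.0]
contact_force: [-1.1, 0.5, -3.1]
gripper_width: 0.0194
gripper_force: 30.0
```

Emit:
send_rows:
  moves:
    - {"slide": [0, 0, 0.01], "turn": 0, "gripper": 0}
    - {"slide": [0, 0, 0.02], "turn": 0, "gripper": 0}
    - {"slide": [0, 0, 0.025], "turn": 0, "gripper": 0}
    - {"slide": [0, 0, 0.025], "turn": 0, "gripper": 0}
    - {"slide": [0, 0, 0.025], "turn": 0, "gripper": 0}

```text
time_s: 14.72
tcp_pos: [0.5279, -0.3899, 0.0667]
eef_rot: [-179.9, 0.1, -173.9]
contact_force: [0.4, -0.2, -2.3]
gripper_width: 0.0199
gripper_force: 30.0
```

Emit:
send_rows:
  moves:
    - {"slide": [0, 0, 0.015], "turn": 0, "gripper": 0}
    - {"slide": [0, 0, 0.03], "turn": 0, "gripper": 0}
    - {"slide": [0, 0, 0.045], "turn": 0, "gripper": 0}
    - {"slide": [0, 0, 0.055], "turn": 0, "gripper": 0}
    - {"slide": [0, 0, 0.055], "turn": 0, "gripper": 0}

```text
time_s: 15.13
tcp_pos: [0.527, -0.3895, 0.0566]
eef_rot: [180.0, -0.0, -173.9]
contact_force: [-0.0, 0.0, -1.8]
gripper_width: 0.0196
gripper_force: 30.0
```

Emit:
send_rows:
  moves:
    - {"slide": [0, 0, 0.005], "turn": 0, "gripper": 0}
    - {"slide": [0, 0, 0.01], "turn": 0, "gripper": 0}
    - {"slide": [0, 0, 0.015], "turn": 0, "gripper": 0}
    - {"slide": [0, 0, 0.02], "turn": 0, "gripper": 0}
    - {"slide": [0, 0, 0.02], "turn": 0, "gripper": 0}

```text
time_s: 15.55
tcp_pos: [0.5274, -0.3898, 0.0545]
eef_rot: [-180.0, 0.0, -173.9]
contact_force: [-0.2, 0.6, 3.0]
gripper_width: 0.02
gripper_force: 30.0
```

Emit:
send_rows:
  moves:
    - {"slide": [0, 0, -0.003], "turn": 0, "gripper": 0}
    - {"slide": [0, 0, -0.003], "turn": 0, "gripper": 0.3}
    - {"slide": [0, 0, -0.003], "turn": 0, "gripper": 0.37}
    - {"slide": [0, 0, -0.003], "turn": 0, "gripper": 0.37}
    - {"slide": [0, 0, -0.003], "turn": 0, "gripper": 0.37}

```text
time_s: 15.97
tcp_pos: [0.5274, -0.3897, 0.0547]
eef_rot: [-180.0, 0.0, -173.9]
contact_force: [-0.6, 0.4, -0.4]
gripper_width: 0.032
gripper_force: 0.0
```

Emit:
send_rows:
  moves:
    - {"slide": [0, 0, -0.1], "turn": 0, "gripper": 0.37}
    - {"slide": [0, 0, -0.25], "turn": 0, "gripper": 0.37}
    - {"slide": [0, 0, -0.45], "turn": 0, "gripper": 0.37}
    - {"slide": [0, 0, -0.7], "turn": 0, "gripper": 0.37}
    - {"slide": [0, 0, -0.85], "turn": 0, "gripper": 0.37}

```text
time_s: 16.38
tcp_pos: [0.5282, -0.3904, 0.1859]
eef_rot: [-179.9, 0.1, -173.9]
contact_force: [1.2, -0.1, 1.9]
gripper_width: 0.032
gripper_force: 0.0
```

```bash
python3 - <<'E'
from plan import *
go([(.50,-.28,.18,-174),(.475,-.17,.17,-180),(.457,-.083,.15,-186),(.457,-.083,.05,-186),(.457,-.083,.028,-186)])
E
```

```text
t 16.38 [ 0.5282 -0.3904  0.1859] [-1.7987e+02  1.4000e-01 -1.7386e+02] F [ 1.2 -0.1  1.9] w 0.0320 g 0.0
(0.5, -0.28, 0.18, -174) slide [0.108 0.752 0.04 ] turn 0.002 | mm 114 deg -0 
(0.475, -0.17, 0.17, -180) slide [0.089 0.747 0.067] turn 0.067 | mm 113 deg -6 
(0.457, -0.083, 0.15, -186) slide [0.12  0.58  0.133] turn 0.067 | mm 91 deg -6 
(0.457, -0.083, 0.05, -186) slide [0.    0.    0.667] turn 0.0 | mm 100 deg 0 
(0.457, -0.083, 0.028, -186) slide [0.    0.    0.147] turn 0.0 | mm 22 deg 0
```

Emit:
send_rows:
  moves:
    - {"slide": [0.03, 0.2, 0], "turn": 0, "gripper": 0.85}
    - {"slide": [0.06, 0.4, 0], "turn": 0, "gripper": 0.85}
    - {"slide": [0.08, 0.6, 0.02], "turn": 0, "gripper": 0.85}
    - {"slide": [0.11, 0.75, 0.04], "turn": 0, "gripper": 0.85}
    - {"slide": [0.11, 0.75, 0.04], "turn": 0, "gripper": 0.85}

```text
time_s: 16.8
tcp_pos: [0.4974, -0.2764, 0.1762]
eef_rot: [179.9, 0.0, -173.8]
contact_force: [-0.9, 0.9, -0.8]
gripper_width: 0.0601
gripper_force: 0.0
```

Emit:
send_rows:
  moves:
    - {"slide": [0.03, 0.2, 0], "turn": 0.02, "gripper": 0.85}
    - {"slide": [0.06, 0.4, 0.02], "turn": 0.04, "gripper": 0.85}
    - {"slide": [0.08, 0.6, 0.04], "turn": 0.07, "gripper": 0.85}
    - {"slide": [0.09, 0.75, 0.07], "turn": 0.07, "gripper": 0.85}
    - {"slide": [0.09, 0.75, 0.07], "turn": 0.07, "gripper": 0.85}

```text
time_s: 17.22
tcp_pos: [0.4725, -0.1666, 0.1654]
eef_rot: [180.0, -0.0, 179.9]
contact_force: [-0.0, 0.8, -0.6]
gripper_width: 0.0741
gripper_force: 0.0
```

Emit:
send_rows:
  moves:
    - {"slide": [0.03, 0.2, 0], "turn": 0.02, "gripper": 0.85}
    - {"slide": [0.06, 0.4, 0.05], "turn": 0.04, "gripper": 0.85}
    - {"slide": [0.12, 0.58, 0.1], "turn": 0.07, "gripper": 0.85}
    - {"slide": [0.12, 0.58, 0.13], "turn": 0.07, "gripper": 0.85}
    - {"slide": [0.12, 0.58, 0.13], "turn": 0.07, "gripper": 0.85}

```text
time_s: 17.63
tcp_pos: [0.4555, -0.0814, 0.1457]
eef_rot: [-180.0, -0.0, 173.7]
contact_force: [-0.4, 0.6, 1.2]
gripper_width: 0.0743
gripper_force: 0.0
```

```bash
python3 - <<'E'
from plan import *
go([(.457,-.083,.09,-186),(.457,-.083,.028,-186)])
from h import *
c=cap('side','s3.png'); cap('top','t3.png'); cv2.imwrite('pics/v3.png',np.hstack([cv2.imread('pics/s3.png')[100:300,230:480],cv2.imread('pics/t3.png')[180:380,330:480]]).repeat(2,0).repeat(2,1))
E
```

```text
t 17.63 [ 0.4555 -0.0814  0.1457] [-1.7999e+02 -4.0000e-02  1.7368e+02] F [-0.4  0.6  1.2] w 0.0743 g 0.0
(0.457, -0.083, 0.09, -186) slide [-0.011 -0.01   0.371] turn -0.004 | mm 56 deg 0 
(0.457, -0.083, 0.028, -186) slide [0.    0.    0.413] turn 0.0 | mm 62 deg 0
```

View pics/v3.png

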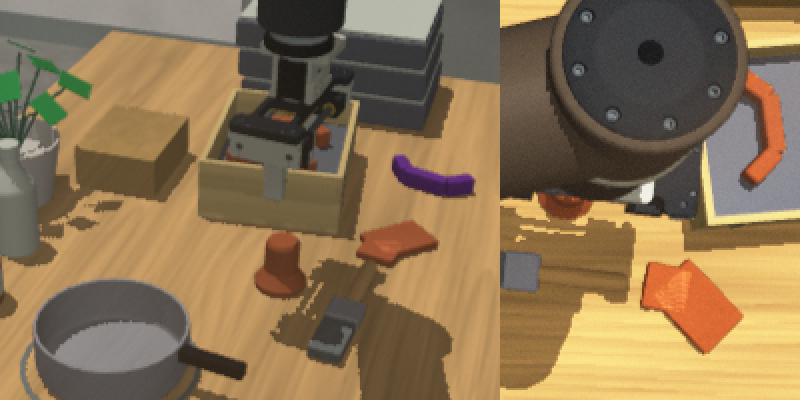

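Emit:
send_rows:
  moves:
    - {"slide": [-0.01, -0.01, 0.15], "turn": 0, "gripper": 0.85}
    - {"slide": [-0.01, -0.01, 0.35], "turn": 0, "gripper": 0.85}
    - {"slide": [-0.01, -0.01, 0.55], "turn": 0, "gripper": 0.85}
    - {"slide": [-0.01, -0.01, 0.7], "turn": 0, "gripper": 0.85}
    - {"slide": [-0.01, -0.01, 0.77], "turn": 0, "gripper": 0.85}

```text
time_s: 18.15
tcp_pos: [0.4561, -0.0852, 0.0282]
eef_rot: [-179.9, -0.2, 173.4]
contact_force: [-0.3, -0.7, 1.2]
gripper_width: 0.0745
gripper_force: 0.0
```

Emit:
send_rows:
  moves:
    - {"slide": [0, 0, 0], "turn": 0, "gripper": 0.85}
    - {"slide": [0, 0, 0], "turn": 0, "gripper": 0}
    - {"slide": [0, 0, 0], "turn": 0, "gripper": 0}
    - {"slide": [0, 0, 0], "turn": 0, "gripper": 0}
    - {"slide": [0, 0, 0], "turn": 0, "gripper": 0}
  newtons: 25

```text
time_s: 18.57
tcp_pos: [0.458, -0.0838, 0.0317]
eef_rot: [180.0, 0.1, 173.5]
contact_force: [0.5, 0.3, 0.2]
gripper_width: 0.0534
gripper_force: 0.0
```

Emit:
send_rows:
  moves:
    - {"slide": [0, 0, 0], "turn": 0, "gripper": 0}
    - {"slide": [0, 0, 0], "turn": 0, "gripper": 0}
    - {"slide": [0, 0, 0], "turn": 0, "gripper": 0}
    - {"slide": [0, 0, 0], "turn": 0, "gripper": 0}
    - {"slide": [0, 0, 0], "turn": 0, "gripper": 0}

```text
time_s: 18.98
tcp_pos: [0.4576, -0.0836, 0.0313]
eef_rot: [180.0, 0.1, 173.5]
contact_force: [-0.9, 0.4, 6.3]
gripper_width: 0.0413
gripper_force: 25.0
```

Emit:
send_rows:
  moves:
    - {"slide": [0, 0, -0.08], "turn": 0, "gripper": 0}
    - {"slide": [0, 0, -0.25], "turn": 0, "gripper": 0}
    - {"slide": [0, 0, -0.45], "turn": 0, "gripper": 0}
    - {"slide": [0, 0, -0.65], "turn": 0, "gripper": 0}
    - {"slide": [0, 0, -0.75], "turn": 0, "gripper": 0}

```text
time_s: 19.4
tcp_pos: [0.4582, -0.0837, 0.1464]
eef_rot: [180.0, 0.2, 173.6]
contact_force: [1.5, 0.0, -1.8]
gripper_width: 0.0411
gripper_force: 25.0
```

```bash
python3 - <<'E'
from plan import *
go([(.525,.025,.145,-186),(.593,.133,.145,-186),(.593,.133,.045,-186)])
E
```

```text
t 19.40 [ 0.4582 -0.0837  0.1464] [179.96   0.2  173.55] F [ 1.5  0.  -1.8] w 0.0411 g 25.0
(0.525, 0.025, 0.145, -186) slide [-0.361  0.77   0.009] turn -0.005 | mm 128 deg 0 
(0.593, 0.133, 0.145, -186) slide [-0.376  0.763 -0.   ] turn 0.0 | mm 128 deg 0 
(0.593, 0.133, 0.045, -186) slide [0.    0.    0.667] turn 0.0 | mm 100 deg 0
```

Emit:
send_rows:
  moves:
    - {"slide": [-0.05, 0.12, 0], "turn": 0, "gripper": 0}
    - {"slide": [-0.13, 0.28, 0], "turn": 0, "gripper": 0}
    - {"slide": [-0.21, 0.45, 0], "turn": 0, "gripper": 0}
    - {"slide": [-0.29, 0.62, 0], "turn": 0, "gripper": 0}
    - {"slide": [-0.36, 0.77, 0], "turn": 0, "gripper": 0}

```text
time_s: 19.82
tcp_pos: [0.5242, 0.0262, 0.1431]
eef_rot: [180.0, -0.0, 173.5]
contact_force: [0.6, -0.8, -2.3]
gripper_width: 0.0411
gripper_force: 25.0
```

Emit:
send_rows:
  moves:
    - {"slide": [-0.09, 0.18, 0], "turn": 0, "gripper": 0}
    - {"slide": [-0.18, 0.36, 0], "turn": 0, "gripper": 0}
    - {"slide": [-0.27, 0.54, 0], "turn": 0, "gripper": 0}
    - {"slide": [-0.34, 0.7, 0], "turn": 0, "gripper": 0}
    - {"slide": [-0.37, 0.76, 0], "turn": 0, "gripper": 0}

```text
time_s: 20.23
tcp_pos: [0.5931, 0.1346, 0.1424]
eef_rot: [-180.0, -0.0, 173.6]
contact_force: [0.5, 0.2, -1.4]
gripper_width: 0.0414
gripper_force: 25.0
```

```bash
python3 - <<'E'
from plan import *
go([(.593,.133,.050,-186)])
E
```

```text
t 20.23 [0.5931 0.1346 0.1424] [-1.8000e+02 -1.0000e-02  1.7361e+02] F [ 0.5  0.2 -1.4] w 0.0414 g 25.0
(0.593, 0.133, 0.05, -186) slide [-0.001 -0.011  0.616] turn -0.004 | mm 92 deg 0
```

Emit:
send_rows:
  moves:
    - {"slide": [0, -0.01, 0.12], "turn": 0, "gripper": 0}
    - {"slide": [0, -0.01, 0.3], "turn": 0, "gripper": 0}
    - {"slide": [0, -0.01, 0.46], "turn": 0, "gripper": 0}
    - {"slide": [0, -0.01, 0.56], "turn": 0, "gripper": 0}
    - {"slide": [0, -0.01, 0.6], "turn": 0, "gripper": 0}

```text
time_s: 20.65
tcp_pos: [0.5895, 0.1293, 0.0501]
eef_rot: [-179.9, -0.3, 173.5]
contact_force: [0.2, 0.5, -2.0]
gripper_width: 0.0415
gripper_force: 25.0
```

Emit:
send_rows:
  moves:
    - {"slide": [0, 0, 0.02], "turn": 0, "gripper": 0}
    - {"slide": [0, 0, 0.04], "turn": 0, "gripper": 0}
    - {"slide": [0, 0, 0.05], "turn": 0, "gripper": 0}
    - {"slide": [0, 0, 0.05], "turn": 0, "gripper": 0}
    - {"slide": [0, 0, 0.05], "turn": 0, "gripper": 0}

```text
time_s: 21.07
tcp_pos: [0.5921, 0.1306, 0.0466]
eef_rot: [180.0, 0.1, 173.5]
contact_force: [0.1, -0.7, -1.2]
gripper_width: 0.0411
gripper_force: 25.0
```

Next: 8 mm down, then fine steps.

Emit:
send_rows:
  moves:
    - {"slide": [0, 0, 0.015], "turn": 0, "gripper": 0}
    - {"slide": [0, 0, 0.03], "turn": 0, "gripper": 0}
    - {"slide": [0, 0, 0.045], "turn": 0, "gripper": 0}
    - {"slide": [0, 0, 0.055], "turn": 0, "gripper": 0}
    - {"slide": [0, 0, 0.055], "turn": 0, "gripper": 0}

```text
time_s: 21.48
tcp_pos: [0.5914, 0.1303, 0.0369]
eef_rot: [-180.0, -0.0, 173.5]
contact_force: [-0.4, -0.1, -1.5]
gripper_width: 0.0416
gripper_force: 25.0
```

Emit:
send_rows:
  moves:
    - {"slide": [0, 0, 0.003], "turn": 0, "gripper": 0}
    - {"slide": [0, 0, 0.006], "turn": 0, "gripper": 0}
    - {"slide": [0, 0, 0.009], "turn": 0, "gripper": 0}
    - {"slide": [0, 0, 0.009], "turn": 0, "gripper": 0}
    - {"slide": [0, 0, 0.009], "turn": 0, "gripper": 0}

```text
time_s: 21.9
tcp_pos: [0.5917, 0.1304, 0.0364]
eef_rot: [180.0, 0.0, 173.5]
contact_force: [-2.2, -0.1, 3.3]
gripper_width: 0.0412
gripper_force: 25.0
```

Emit:
send_rows:
  moves:
    - {"slide": [0, 0, -0.002], "turn": 0, "gripper": 0.5}
    - {"slide": [0, 0, -0.002], "turn": 0, "gripper": 0.6}
    - {"slide": [0, 0, -0.002], "turn": 0, "gripper": 0.75}
    - {"slide": [0, 0, -0.002], "turn": 0, "gripper": 0.75}
    - {"slide": [0, 0, -0.002], "turn": 0, "gripper": 0.75}

```text
time_s: 22.32
tcp_pos: [0.5918, 0.1305, 0.0363]
eef_rot: [180.0, 0.0, 173.5]
contact_force: [-0.8, 0.7, 0.2]
gripper_width: 0.0633
gripper_force: 0.0
```

Emit:
send_rows:
  moves:
    - {"slide": [0, 0, -0.1], "turn": 0, "gripper": 0.75}
    - {"slide": [0, 0, -0.25], "turn": 0, "gripper": 0.75}
    - {"slide": [0, 0, -0.45], "turn": 0, "gripper": 0.75}
    - {"slide": [0, 0, -0.65], "turn": 0, "gripper": 0.75}
    - {"slide": [0, 0, -0.75], "turn": 0, "gripper": 0.75}

```text
time_s: 22.73
tcp_pos: [0.5932, 0.1309, 0.1527]
eef_rot: [179.9, 0.2, 173.5]
contact_force: [0.7, 1.6, 0.1]
gripper_width: 0.0656
gripper_force: 0.0
```

```bash
python3 - <<'E'
from plan import *
go([(.4815,.145,.145,-186),(.4815,.145,.05,-186)])
E
```

```text
t 22.73 [0.5932 0.1309 0.1527] [179.9    0.23 173.55] F [0.7 1.6 0.1] w 0.0656 g 0.0
(0.4815, 0.145, 0.145, -186) slide [0.75  0.01  0.051] turn -0.005 | mm 113 deg 0 
(0.4815, 0.145, 0.05, -186) slide [0.    0.    0.633] turn 0.0 | mm 95 deg 0
```

Emit:
send_rows:
  moves:
    - {"slide": [0.2, 0, 0], "turn": 0, "gripper": 0.6}
    - {"slide": [0.4, 0, 0], "turn": 0, "gripper": 0.6}
    - {"slide": [0.6, 0, 0], "turn": 0, "gripper": 0.6}
    - {"slide": [0.75, 0.01, 0.05], "turn": 0, "gripper": 0.6}
    - {"slide": [0.75, 0.01, 0.05], "turn": 0, "gripper": 0.6}

```text
time_s: 23.15
tcp_pos: [0.4761, 0.144, 0.1407]
eef_rot: [180.0, -0.1, 173.5]
contact_force: [0.0, -0.6, -0.9]
gripper_width: 0.0528
gripper_force: 0.0
```

```bash
python3 - <<'E'
from plan import *
go([(.4815,.145,.05,-186),(.4815,.145,.027,-186)])
from h import *
cap('side','s4.png'); cap('top','t4.png')
cv2.imwrite('pics/v4.png',np.hstack([cv2.imread('pics/s4.png')[130:330,200:400],cv2.imread('pics/t4.png')[130:330,180:380]]).repeat(2,0).repeat(2,1))
E
```

```text
t 23.15 [0.4761 0.144  0.1407] [ 1.8000e+02 -1.1000e-01  1.7353e+02] F [ 0.  -0.6 -0.9] w 0.0528 g 0.0
(0.4815, 0.145, 0.05, -186) slide [-0.035  0.01   0.605] turn -0.005 | mm 91 deg 0 
(0.4815, 0.145, 0.027, -186) slide [0.    0.    0.153] turn 0.0 | mm 23 deg 0
```

View pics/v4.png

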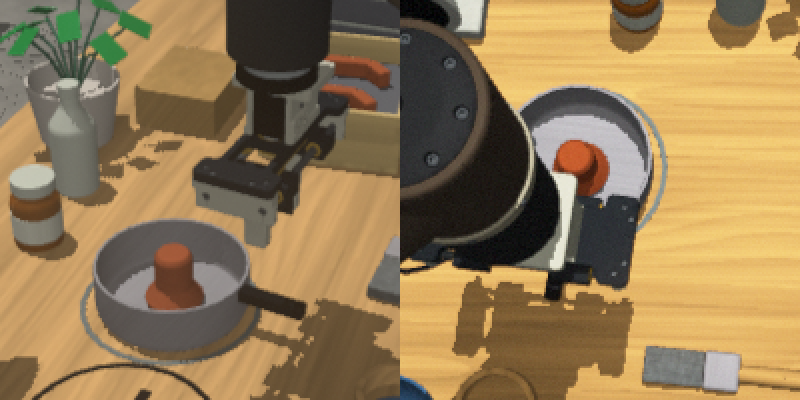

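Emit:
send_rows:
  moves:
    - {"slide": [-0.02, 0, 0.15], "turn": 0, "gripper": 0.5}
    - {"slide": [-0.02, 0, 0.35], "turn": 0, "gripper": 0.5}
    - {"slide": [-0.02, 0, 0.55], "turn": 0, "gripper": 0.5}
    - {"slide": [-0.02, 0, 0.7], "turn": 0, "gripper": 0.5}
    - {"slide": [-0.02, 0, 0.76], "turn": 0, "gripper": 0.5}

```text
time_s: 23.67
tcp_pos: [0.4825, 0.1432, 0.0244]
eef_rot: [-179.8, -0.2, 173.5]
contact_force: [-0.3, 0.4, -0.2]
gripper_width: 0.0442
gripper_force: 0.0
```

Emit:
send_rows:
  moves:
    - {"slide": [0, 0, 0], "turn": 0, "gripper": 0.5}
    - {"slide": [0, 0, 0], "turn": 0, "gripper": 0.5}
    - {"slide": [0, 0, 0], "turn": 0, "gripper": 0.3}
    - {"slide": [0, 0, 0], "turn": 0, "gripper": 0.3}
    - {"slide": [0, 0, 0], "turn": 0, "gripper": 0.3}

```text
time_s: 24.08
tcp_pos: [0.4839, 0.1448, 0.0287]
eef_rot: [179.9, 0.1, 173.5]
contact_force: [-1.6, -0.0, 0.6]
gripper_width: 0.0297
gripper_force: 0.0
```

```bash
python3 - <<'E'
from plan import *
go([(.4815,.145,.027,-186)])
E
```

```text
t 24.08 [0.4839 0.1448 0.0287] [1.7990e+02 1.1000e-01 1.7352e+02] F [-1.6 -0.   0.6] w 0.0297 g 0.0
(0.4815, 0.145, 0.027, -186) slide [ 0.016 -0.001  0.011] turn -0.005 | mm 3 deg 0
```

Emit:
send_rows:
  moves:
    - {"slide": [0, 0, 0.01], "turn": 0, "gripper": 0.2}
    - {"slide": [0, 0, 0.01], "turn": 0, "gripper": 0}
    - {"slide": [0, 0, 0.01], "turn": 0, "gripper": 0}
    - {"slide": [0, 0, 0.01], "turn": 0, "gripper": 0}
    - {"slide": [0, 0, 0.01], "turn": 0, "gripper": 0}
  newtons: 50

```text
time_s: 24.5
tcp_pos: [0.4832, 0.1445, 0.0263]
eef_rot: [180.0, 0.0, 173.5]
contact_force: [-2.8, 1.1, 5.9]
gripper_width: 0.0155
gripper_force: 50.0
```

```bash
cat > panfit.py <<'E'
from model import *
def panpose():
    c=C['side']; im=cap('side')['img']; h=cv2.cvtColor(im,cv2.COLOR_RGB2HSV); return im,h
E
python3 - <<'E'
from plan import *
s=get_state(); p=s['tcp_pos']; d=np.array([.5675-.5928,.3335-.1331]); print(d)
go([(*(p[:2]+d),p[2],s['eef_rot'][2])])
E
```

```text
[-0.0253  0.2004]
t 24.50 [0.4832 0.1445 0.0263] [1.7998e+02 2.0000e-02 1.7352e+02] F [-2.8  1.1  5.9] w 0.0155 g 50.0
(np.float64(0.4579162320496072), np.float64(0.34489244868079827), np.float64(0.026260414079959656), np.float64(173.52347412060976)) slide [ 0.318  1.308 -0.   ] turn -0.0 | mm 202 deg 0 !!
```

Emit:
send_rows:
  moves:
    - {"slide": [0.002, 0.01, 0], "turn": 0, "gripper": 0}
    - {"slide": [0.007, 0.03, 0], "turn": 0, "gripper": 0}
    - {"slide": [0.015, 0.06, 0], "turn": 0, "gripper": 0}
    - {"slide": [0.022, 0.09, 0], "turn": 0, "gripper": 0}
    - {"slide": [0.03, 0.12, 0], "turn": 0, "gripper": 0}

```text
time_s: 24.92
tcp_pos: [0.4804, 0.1611, 0.0262]
eef_rot: [-179.9, -0.0, 173.5]
contact_force: [2.4, -8.2, 8.1]
gripper_width: 0.0159
gripper_force: 50.2
```

```bash
python3 - <<'E'
from plan import *
go([])
print(get_state()['moment'])
E
```

```text
t 24.92 [0.4804 0.1611 0.0262] [-1.7987e+02 -3.0000e-02  1.7345e+02] F [ 2.4 -8.2  8.1] w 0.0159 g 50.2
[-3.20801476 -0.74965115 -0.50229184]
```

Emit:
send_rows:
  moves:
    - {"slide": [0.01, 0.04, 0], "turn": 0, "gripper": 0}
    - {"slide": [0.02, 0.08, 0], "turn": 0, "gripper": 0}
    - {"slide": [0.03, 0.12, 0], "turn": 0, "gripper": 0}
    - {"slide": [0.04, 0.16, 0], "turn": 0, "gripper": 0}
    - {"slide": [0.05, 0.2, 0], "turn": 0, "gripper": 0}

```text
time_s: 25.33
tcp_pos: [0.4763, 0.1916, 0.0262]
eef_rot: [-179.9, -0.0, 173.4]
contact_force: [2.3, -10.0, 9.4]
gripper_width: 0.0155
gripper_force: 50.2
```

Emit:
send_rows:
  moves:
    - {"slide": [0.01, 0.04, 0], "turn": 0, "gripper": 0}
    - {"slide": [0.02, 0.08, 0], "turn": 0, "gripper": 0}
    - {"slide": [0.03, 0.12, 0], "turn": 0, "gripper": 0}
    - {"slide": [0.04, 0.16, 0], "turn": 0, "gripper": 0}
    - {"slide": [0.05, 0.2, 0], "turn": 0, "gripper": 0}

```text
time_s: 25.75
tcp_pos: [0.4722, 0.2221, 0.0262]
eef_rot: [-179.8, -0.0, 173.4]
contact_force: [1.7, -10.3, 8.1]
gripper_width: 0.0153
gripper_force: 50.2
```

```bash
python3 - <<'E'
from model import *
from plan import *
go([(.458,.345,.0263,173.52)])
c=cap('side','s5.png'); im=c['img']
print([(np.round(d['location'],3).tolist(),round(d['p'],2)) for d in optics.look_for('side','foot')][:2],[(np.round(d['location'],3).tolist(),round(d['p'],2)) for d in optics.look_for('side','pan')][:2])
def fit(im,x0):
    h=cv2.cvtColor(im,cv2.COLOR_RGB2HSV); pm=(h[...,1]<60).astype(np.uint8)
    red=((h[...,0]<13)&(h[...,1]>120)).astype(np.uint8); pm=pm|red
    B=[(circ(.085),0,.058)]
    def cost(v):
        s=sil(C['side'],[v[0],v[1],0],B); w=cv2.dilate((s>.5).astype(np.uint8),np.ones((9,9)))
        return np.abs(s-pm)[w>0].sum()/s.sum()
    x0=np.array(x0); sx=np.array([x0,x0+[.015,0],x0+[0,.015]])
    r=minimize(cost,x0,method='Nelder-Mead',options=dict(initial_simplex=sx)); return r.x,r.fun
im0=C['side']['img']; print('before',fit(im0,[.59,.13])); print('now',fit(im,[.58,.21]))
E
```

```text
t 25.75 [0.4722 0.2221 0.0262] [-179.84   -0.05  173.44] F [  1.7 -10.3   8.1] w 0.0153 g 50.2
(0.458, 0.345, 0.0263, 173.52) slide [ 0.188  0.803 -0.001] turn -0.001 | mm 124 deg 0 
[([0.576, 0.221, 0.05], 0.83)] [([0.597, 0.221, 0.03], 0.67)]
before (array([0.5968, 0.1261]), np.float64(0.08222959066802886))
now (array([0.5853, 0.2019]), np.float64(0.12849530472120574))
```

Emit:
send_rows:
  moves:
    - {"slide": [0.01, 0.04, 0], "turn": 0, "gripper": 0}
    - {"slide": [0.02, 0.08, 0], "turn": 0, "gripper": 0}
    - {"slide": [0.03, 0.12, 0], "turn": 0, "gripper": 0}
    - {"slide": [0.04, 0.16, 0], "turn": 0, "gripper": 0}
    - {"slide": [0.05, 0.2, 0], "turn": 0, "gripper": 0}

```text
time_s: 26.32
tcp_pos: [0.4681, 0.2526, 0.0261]
eef_rot: [-179.8, -0.0, 173.4]
contact_force: [2.5, -10.3, 8.5]
gripper_width: 0.0157
gripper_force: 50.2
```

Emit:
send_rows:
  moves:
    - {"slide": [0.01, 0.04, 0], "turn": 0, "gripper": 0}
    - {"slide": [0.02, 0.08, 0], "turn": 0, "gripper": 0}
    - {"slide": [0.03, 0.12, 0], "turn": 0, "gripper": 0}
    - {"slide": [0.04, 0.16, 0], "turn": 0, "gripper": 0}
    - {"slide": [0.05, 0.2, 0], "turn": 0, "gripper": 0}

```text
time_s: 26.73
tcp_pos: [0.4641, 0.283, 0.0262]
eef_rot: [-179.8, -0.0, 173.4]
contact_force: [2.2, -10.4, 9.4]
gripper_width: 0.0158
gripper_force: 50.2
```

Emit:
send_rows:
  moves:
    - {"slide": [0.01, 0.04, 0], "turn": 0, "gripper": 0}
    - {"slide": [0.02, 0.08, 0], "turn": 0, "gripper": 0}
    - {"slide": [0.03, 0.12, 0], "turn": 0, "gripper": 0}
    - {"slide": [0.04, 0.16, 0], "turn": 0, "gripper": 0}
    - {"slide": [0.05, 0.2, 0], "turn": 0, "gripper": 0}

```text
time_s: 27.15
tcp_pos: [0.4601, 0.3136, 0.0262]
eef_rot: [-179.8, -0.0, 173.4]
contact_force: [1.4, -10.1, 9.3]
gripper_width: 0.0155
gripper_force: 50.2
```

Emit:
send_rows:
  moves:
    - {"slide": [0.01, 0.04, 0], "turn": 0, "gripper": 0}
    - {"slide": [0.02, 0.08, 0], "turn": 0, "gripper": 0}
    - {"slide": [0.03, 0.12, 0], "turn": 0, "gripper": 0}
    - {"slide": [0.035, 0.15, 0], "turn": 0, "gripper": 0}
    - {"slide": [0.04, 0.18, 0], "turn": 0, "gripper": 0}

```text
time_s: 27.57
tcp_pos: [0.4571, 0.3407, 0.0261]
eef_rot: [-179.7, -0.1, 173.4]
contact_force: [0.6, -11.6, 10.5]
gripper_width: 0.0157
gripper_force: 50.3
```

```bash
python3 - <<'E'
from model import *
from plan import *
go([(.458,.345,.0263,173.52)])
c=cap('side','s6.png'); im=c['img']; t=cap('top','t6.png')
for n in('side','top'): print(n,[(np.round(d['location'],3).tolist(),round(d['p'],2)) for d in optics.look_for(n,'foot')][:2],[(np.round(d['location'],3).tolist(),round(d['p'],2)) for d in optics.look_for(n,'pan')][:2])
h=cv2.cvtColor(im,cv2.COLOR_RGB2HSV); pm=(h[...,1]<60)|((h[...,0]<13)&(h[...,1]>120))
B=[(circ(.085),0,.058)]
def cost(v):
    s=sil(C['side'],[v[0],v[1],0],B); w=cv2.dilate((s>.5).astype(np.uint8),np.ones((9,9)))
    return np.abs(s-pm)[w>0].sum()/s.sum()
x0=np.array([.5675,.328]); r=minimize(cost,x0,method='Nelder-Mead',options=dict(initial_simplex=np.array([x0,x0+[.015,0],x0+[0,.015]]))); print(r.x,r.fun,'want about',[.5715,.3265])
E
```

```text
t 27.57 [0.4571 0.3407 0.0261] [-179.75   -0.06  173.43] F [  0.6 -11.6  10.5] w 0.0157 g 50.3
(0.458, 0.345, 0.0263, 173.52) slide [-0.003  0.029 -0.001] turn -0.001 | mm 4 deg 0 
side [([0.561, 0.341, 0.054], 0.55)] [([0.59, 0.332, 0.026], 0.95)]
top [([0.558, 0.319, 0.048], 0.78)] [([0.585, 0.336, 0.003], 0.94)]
[0.5692 0.3218] 0.11158626978004808 want about [0.5715, 0.3265]
```

Emit:
send_rows:
  moves:
    - {"slide": [0, 0.012, 0], "turn": 0, "gripper": 0}
    - {"slide": [0, 0.024, 0], "turn": 0, "gripper": 0}
    - {"slide": [0, 0.03, 0], "turn": 0, "gripper": 0}
    - {"slide": [0, 0.03, 0], "turn": 0, "gripper": 0}
    - {"slide": [0, 0.03, 0], "turn": 0, "gripper": 0}

```text
time_s: 28.28
tcp_pos: [0.4573, 0.3446, 0.0261]
eef_rot: [-179.7, -0.1, 173.4]
contact_force: [-0.8, -10.9, 12.3]
gripper_width: 0.0155
gripper_force: 50.3
```

Emit:
send_rows:
  moves:
    - {"slide": [0, 0, 0], "turn": 0, "gripper": 0.18}
    - {"slide": [0, 0, 0], "turn": 0, "gripper": 0.22}
    - {"slide": [0, 0, 0], "turn": 0, "gripper": 0.3}
    - {"slide": [0, 0, 0], "turn": 0, "gripper": 0.45}
    - {"slide": [0, 0, 0], "turn": 0, "gripper": 0.45}

```text
time_s: 28.7
tcp_pos: [0.458, 0.3482, 0.0257]
eef_rot: [180.0, 0.0, 173.5]
contact_force: [0.2, 0.4, 0.4]
gripper_width: 0.0336
gripper_force: 0.0
```

Emit:
send_rows:
  moves:
    - {"slide": [0, 0, -0.1], "turn": 0, "gripper": 0.45}
    - {"slide": [0, 0, -0.3], "turn": 0, "gripper": 0.45}
    - {"slide": [0, 0, -0.5], "turn": 0, "gripper": 0.45}
    - {"slide": [0, 0, -0.75], "turn": 0, "gripper": 0.45}
    - {"slide": [0, 0, -1], "turn": 0, "gripper": 0.45}

```text
time_s: 29.12
tcp_pos: [0.4575, 0.3478, 0.1769]
eef_rot: [-179.9, -0.0, 173.5]
contact_force: [0.1, 1.6, 0.4]
gripper_width: 0.0394
gripper_force: 0.0
```

Emit:
send_rows:
  moves:
    - {"slide": [0, -0.2, 0], "turn": 0, "gripper": 0.45}
    - {"slide": [0, -0.4, 0], "turn": 0, "gripper": 0.45}
    - {"slide": [0, -0.6, 0], "turn": 0, "gripper": 0.45}
    - {"slide": [0, -0.8, 0], "turn": 0, "gripper": 0.45}
    - {"slide": [0, -1, 0], "turn": 0, "gripper": 0.45}

```text
time_s: 29.53
tcp_pos: [0.4405, 0.1979, 0.1759]
eef_rot: [180.0, 0.0, 173.6]
contact_force: [0.0, -0.4, -0.0]
gripper_width: 0.0395
gripper_force: 0.0
```

Emit:
send_rows:
  moves:
    - {"slide": [0, -0.2, 0], "turn": 0, "gripper": 0.45}
    - {"slide": [0, -0.4, 0], "turn": 0, "gripper": 0.45}
    - {"slide": [0, -0.6, 0], "turn": 0, "gripper": 0.45}
    - {"slide": [0, -0.8, 0], "turn": 0, "gripper": 0.45}
    - {"slide": [0, -1, 0], "turn": 0, "gripper": 0.45}

```text
time_s: 29.95
tcp_pos: [0.4237, 0.0488, 0.176]
eef_rot: [180.0, 0.0, 173.6]
contact_force: [1.0, 0.2, 0.0]
gripper_width: 0.0393
gripper_force: 0.0
```

```bash
python3 - <<'E'
from model import *
from plan import *
go([])
t=cap('top','t7.png'); s=cap('side','s7.png')
o=np.vstack([cv2.imread('pics/t7.png')[100:400,120:560],cv2.imread('pics/s7.png')[130:430,180:620]]); cv2.imwrite('pics/v7.png',o)
im=t['img']; g=cv2.cvtColor(im,cv2.COLOR_RGB2GRAY); h=cv2.cvtColor(im,cv2.COLOR_RGB2HSV)
pm=(h[...,1]<75)|(g<60)|((h[...,0]<13)&(h[...,1]>120)); 
B=[(circ(.085),0,.058)]
def cost(v):
    s=sil(C['top'],[v[0],v[1],0],B); w=cv2.dilate((s>.5).astype(np.uint8),np.ones((9,9)))
    return np.abs(s-pm)[w>0].sum()/s.sum()
x0=np.array([.5675,.33]); r=minimize(cost,x0,method='Nelder-Mead',options=dict(initial_simplex=np.array([x0,x0+[.015,0],x0+[0,.015]]))); print(r.x,r.fun)
E
```

```text
t 29.95 [0.4237 0.0488 0.176 ] [179.97   0.03 173.56] F [1.  0.2 0. ] w 0.0393 g 0.0
[0.5672 0.3329] 0.2165473128422478
```

View pics/v7.png

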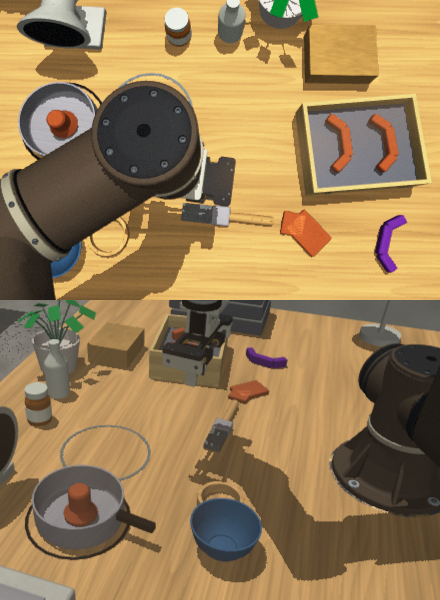

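The last picture shows the pan centred on the black ring with the foot upright near its middle. Both handles lie flat and side by side in the tray, and nothing else has moved.

```bash
python3 -c "
from plant import order
print(order.close_job())"
```

```text
the job is handed in; nothing more can be done
None
```

The job is handed in (no verdict was returned): both handles lie flat side by side in the tray, and the foot stands upright in the pan, which measured about 1 mm off the centre of the extractor's mark; nothing else on the bench appeared to move.

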